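# Resuspend the stock and the cultures and load the carrier tray

### The arm

A 6-joint arm with a two-finger parallel gripper is mounted at the origin on the work surface. World frame = base frame: x ahead of the robot, y to its left, z up, the work surface at z = 0. Lengths are in m, angles in rad, forces in N, time in s.
With the tool pointing down it reaches from about 0.425 to 0.95 m from the base axis. Payload 14.7 kg.
Tool frame: the origin (TCP) lies between the finger pads; the fingertips stand 25 mm ahead of it and the grasp point (between the pads) lies 6 mm ahead of it; z points along the fingers, y is the direction in which the jaws open and shut (so a half turn about z gives the same grasp; the last joint's range is limited). The gripper opens to 85 mm and grips with 20 to 120 N. Pads are 22 mm wide; open, the fingers measure 114 mm over their backs; the gripper's body (76 mm by 85 mm) begins 54 mm behind the grasp point. The pads swing forward as they close: fully open they stand 13 mm farther back than shut.
Start: joints at [1.141, 0.48, 1.596, -0, 1.065, -0.047], TCP at [0.243, 0.603, 0.256] pointing down, gripper open.
Joint ranges: [-2.75, 2.75], [-0.82, 2.05], [0.23, 2.67], [-1.56, 4.7], [0.09, 2.69], [-2.92, 2.92]. Speed limits (rad/s): [1.89, 1.89, 2.39, 3.01, 3.01, 3.01].

### API

Orientations are given as a rotation vector (axis times angle).
In Python, from workcell import get_obs, snapshot, hand_in gives the robot as it stands. The module is installed in compiled form; this text tells all that it offers.
- The arm moves only by the shell command python3 -m pendant 'ROWS' [FORCE]. ROWS is text: rows parted by semicolons, each of 5 numbers parted by spaces: the finger opening in cm, from 0 to 8.54, then the shift along the world's x, y, z in cm, then the turn about the world's z in degrees. In form: claw tx ty tz turn; .... A call has 1 to 12 rows; each row shifts and turns the commanded pose from where the row before left it; what a row does not reach is not made up. A row lasts 1/10 s, in which the tool goes at most 50 mm and 8.59 degrees, less where a joint would pass 70% of its speed; a pose out of reach is approached as far as the arm can. A call is refused whole if a number of a shift passes 5 or a number of a turn 8.59, either way. A call with a gripper value outside its range is refused whole. The fingers move at their own pace and stop on an object; FORCE is the grip in N (left out, the last holds). Time passes only in rows, so rows that do not move let the fingers close. It gives the time, the measured TCP pose, the force and the opening at its end, in the units of the state.
- get_obs(): the state, without advancing time (a new reading comes with each control period).
- snapshot(name): name is "side" or "top" or "wrist"; returns a dict with "frame" (384x512x3 uint8, red, green, blue), "camera_matrix" (3x3 intrinsics, pixels), "k1" (the pictures are not rectified: a ray, as slopes to the right and down, at radius r is drawn at 1 + k1 r^2 times it, then the intrinsics apply), "rvec" (rotation vector, rad) and "tvec" (3), from world to camera coordinates, as OpenCV has them. Camera axes: x right, y down, z forward; pixel columns grow to the right and rows downward; lengths in m; the calibration is good to about 2 mm. A picture is of the moment at which its call begins. There is no depth.
- hand_in(): hands the job in, once; it reports no verdict.
The state is a dict: "t": time; "q": joint angles; "joint_velocities": joint speeds; "joint_torque": joint torques, N m; "eef_pos": TCP position; "ee_rot": TCP orientation; "contact_force": force on the tool from outside, world axes, zero at the start; "ft_torque": the same for the moment, N m; "grip_width": finger opening in m.
Only numpy, scipy, OpenCV 4.12 (cv2) and the standard library are available. Lean on these libraries where they do the work, as an engineer would, in place of code of your own. Each camera call takes 0.05 s, during which the arm holds its last target.

### The job

Everything has settled overnight and must be mixed before it goes to the incubator. First turn the closed amber stock bottle fully upside down, keep it so for three seconds, and stand it gently upright on the steel tray; then take the culture flasks that are there one at a time, control before doses (white cap, then yellow, then red): tip each one neck up to 45 degrees, hold it there for three seconds, bring it back level and lay it gently, flat, on the tray beside the others. Never let a flask's neck dip below level or stand it on end, since that would wet its vent or drain it, and leave the other things on the bench where they are.

Things in the scene. Friction and masses are not known exactly. Their poses are not given: they have to be found in the camera images.
- stock: Closed square amber bottle, blue screw cap, 170 g. Body 52 x 52 mm, 76 mm high, flat parallel sides; cap 34 mm across, 88 to 108 mm above the base. Origin: centre of underside; z to the cap; x, y square to the sides. Starts upright, x away from the robot within 0.45 rad; bench clear 95 mm ahead of it and towards the robot, 60 mm to each side. Does not roll when laid on a side.
- tray: Shallow steel tray, fixed. Outside 172 mm (its x) by 340 mm (its y), rim 16 mm high, walls and floor 4 mm thick, inside 164 x 332 mm: room for bottle and flasks side by side along its y, necks along x. Origin: centre of underside, on the bench; z up, x away from the robot. Handles at the short ends reach 25 mm further. Empty at first.
- flask_white: Frosted culture flask, vented white screw cap and white tape (the control), 90 g; may be absent (None). Flat body 80 x 52 x 24 mm, parallel sides; cap 24 mm across. Origin under its middle; body from x = -45 to 35 mm, cap end at x = 67 mm, neck axis 13 mm up. x along the neck, z out of the top face. Starts flat on the bench at the left, neck roughly away from the robot, 30 mm clear either side.
- flask_yellow: Frosted culture flask, vented yellow screw cap and yellow tape (the low dose), 90 g; may be absent (None). Flat body 80 x 52 x 24 mm, parallel sides; cap 24 mm across. Origin under its middle; body from x = -45 to 35 mm, cap end at x = 67 mm, neck axis 13 mm up. x along the neck, z out of the top face. Starts flat on the bench at the left, neck roughly away from the robot, 30 mm clear either side.
- flask_red: Frosted culture flask, vented red screw cap and red tape (the high dose), 90 g; may be absent (None). Flat body 80 x 52 x 24 mm, parallel sides; cap 24 mm across. Origin under its middle; body from x = -45 to 35 mm, cap end at x = 67 mm, neck axis 13 mm up. x along the neck, z out of the top face. Starts flat on the bench at the left, neck roughly away from the robot, 30 mm clear either side.
- tip_box: White box of yellow pipette tips, 80 x 120 x 48 mm; origin at the centre of its underside, z up. Not part of the job, leave alone.
- jar: Glass jar with green lid, 70 mm across, 87 mm high; origin at the centre of its underside, z up. Not part of the job, leave alone.
- marker: Marker pen lying down, 131 mm long, 14 mm thick; origin at the centre of its underside, z up. Not part of the job, leave alone.
- dishes: Two stacked petri dishes, 63 mm across, 29 mm high; origin at the centre of its underside, z up. Not part of the job, leave alone.
- timer: White bench timer, 58 x 70 x 18 mm; origin at the centre of its underside, z up. Not part of the job, leave alone.
- tube_rack: Orange rack of blue-capped tubes, 75 x 150 mm, 89 mm high; origin at the centre of its underside, z up. Not part of the job, leave alone.
Mind the look-alikes: they are no part of the job. Leave any purple look-alike of the stock alone.

How it is judged:
On the way, in this order (a step that is already met when the one before it is completed fails the run):
1. the closed stock bottle is held upside down, within 25 degrees of fully inverted (angle between stock's own z axis and vertical above 2.705 rad), for 2 s.
2. the stock bottle stands upright and still on the tray (x of stock in the frame of tray between -0.066 and 0.066 m and y of stock in the frame of tray between -0.15 and 0.15 m and z of stock in the frame of tray between -0.001 and 0.01 m and angle between stock's own z axis and vertical below 0.1 rad and linear speed of stock below 0.02 m/s and angular speed of stock below 0.2 rad/s), for 0.3 s.
3. the white-capped flask is held neck up at 45 degrees (35 to 55), not rolled onto its side (angle between flask_white's own x axis and vertical between 0.611 and 0.96 rad and angle between flask_white's own z axis and vertical between 0.6 and 1 rad), for 2 s.
4. the white-capped flask lies flat and still on the tray (x of flask_white in the frame of tray between -0.075 and 0.075 m and y of flask_white in the frame of tray between -0.155 and 0.155 m and z of flask_white in the frame of tray between -0.001 and 0.01 m and angle between flask_white's own z axis and vertical below 0.09 rad and linear speed of flask_white below 0.02 m/s and angular speed of flask_white below 0.2 rad/s), for 0.3 s.
5. the yellow-capped flask is held neck up at 45 degrees (35 to 55), not rolled onto its side (angle between flask_yellow's own x axis and vertical between 0.611 and 0.96 rad and angle between flask_yellow's own z axis and vertical between 0.6 and 1 rad), for 2 s.
6. the yellow-capped flask lies flat and still on the tray (x of flask_yellow in the frame of tray between -0.075 and 0.075 m and y of flask_yellow in the frame of tray between -0.155 and 0.155 m and z of flask_yellow in the frame of tray between -0.001 and 0.01 m and angle between flask_yellow's own z axis and vertical below 0.09 rad and linear speed of flask_yellow below 0.02 m/s and angular speed of flask_yellow below 0.2 rad/s), for 0.3 s.
7. the red-capped flask is held neck up at 45 degrees (35 to 55), not rolled onto its side (angle between flask_red's own x axis and vertical between 0.611 and 0.96 rad and angle between flask_red's own z axis and vertical between 0.6 and 1 rad), for 2 s.
8. the red-capped flask lies flat and still on the tray (x of flask_red in the frame of tray between -0.075 and 0.075 m and y of flask_red in the frame of tray between -0.155 and 0.155 m and z of flask_red in the frame of tray between -0.001 and 0.01 m and angle between flask_red's own z axis and vertical below 0.09 rad and linear speed of flask_red below 0.02 m/s and angular speed of flask_red below 0.2 rad/s), for 0.3 s.
At the end, for the whole second after the job is handed in: The bottle stands upright (within 5 degrees) on the tray floor and every flask that is present lies flat (within 5 degrees, top face up) on the tray floor, anywhere inside the rim, all at rest and released (all of step 2 and all of step 4 and all of step 6 and all of step 8); the robot touches nothing.
It fails at once if a flask's neck dips more than 20 degrees below level, which wets the vent in its cap (angle between any of flask_white, flask_yellow, flask_red's own x axis and vertical above 1.92 rad).
It fails at once if a flask is stood up steeper than 70 degrees, or turned on its side (angle between any of flask_white, flask_yellow, flask_red's own x axis and vertical below 0.35 rad or angle between any of flask_white, flask_yellow, flask_red's own z axis and vertical above 1.25 rad).
It fails at once if a bystander is pushed more than 40 mm from its place (the marker pen 60 mm) or knocked over (distance of any of tip_box, jar, dishes, timer, tube_rack from where it was at the start of the episode above 0.04 m or distance of marker from where it was at the start of the episode above 0.06 m or angle between any of tip_box, jar, dishes, timer, tube_rack's own z axis and vertical above 0.5 rad).
It fails at once if a flask is let go more than 40 mm above the bench, or the bottle more than 45 mm (unless it stands on its cap) ((height (world z) of flask_white above 0.04 m and contact force between the fingers and flask_white below 0.01 N) or (height (world z) of flask_yellow above 0.04 m and contact force between the fingers and flask_yellow below 0.01 N) or (height (world z) of flask_red above 0.04 m and contact force between the fingers and flask_red below 0.01 N) or (height (world z) of stock above 0.045 m and angle between stock's own z axis and vertical below 2.6 rad and contact force between the fingers and stock below 0.01 N)).
Of flask_white, flask_yellow, flask_red only 2 to 3 are there at a start; the rules pass over those that are not, and their reading is None.
At some moment in a run one of flask_white, flask_yellow, flask_red may be knocked a few centimetres aside while the robot is not near it.
It also fails if it takes over 210 s, if anything falls off the work surface, if the arm or the gripper's body presses on something with over 40 N, if the wrist force passes 120 N, or if a joint passes its speed limit or range.

## Working session

There is one attempt and no reset: what is moved stays moved. The work goes in short steps, Python scripts to look and compute and a shell command to move; the robot and the scene stay as the last step left them, time stands still between calls to the robot, and variables do not carry over. Pictures are saved under pics/ and viewed, and the job is handed in when it is done.

```bash
mkdir -p pics
cat > h.py <<'E'
import numpy as np,cv2
from workcell import get_obs,snapshot,hand_in
def snap(n,f=None):
    s=snapshot(n)
    if f: cv2.imwrite('pics/'+f+'.png',cv2.cvtColor(s['frame'],cv2.COLOR_RGB2BGR))
    return s
def ray(s,u,v):
    K=np.array(s['camera_matrix']);d=np.array([(u-K[0,2])/K[0,0],(v-K[1,2])/K[1,1]])
    k=s['k1'];r=np.linalg.norm(d);x=r
    for _ in range(50): x=r/(1+k*x*x)
    d=d*(x/r if r>0 else 1)
    R=cv2.Rodrigues(np.array(s['rvec'],float))[0];t=np.array(s['tvec'],float).ravel()
    return -R.T@t, R.T@np.array([d[0],d[1],1.])
def onz(s,u,v,z):
    o,d=ray(s,u,v);return o+d*(z-o[2])/d[2]
def proj(s,p):
    R=cv2.Rodrigues(np.array(s['rvec'],float))[0];c=R@np.array(p,float)+np.array(s['tvec'],float).ravel()
    a=c[:2]/c[2];a=a*(1+s['k1']*(a@a));K=np.array(s['camera_matrix']);return K[0,0]*a[0]+K[0,2],K[1,1]*a[1]+K[1,2]
E
python3 - <<'E'
from h import *
for n in ('top','side','wrist'):
    s=snap(n,n+'0'); print(n,-cv2.Rodrigues(np.array(s['rvec']))[0].T@np.array(s['tvec']).ravel(),s['camera_matrix'][0][0],s['k1'])
print(get_obs())
E
```

```text
top [0.38500356 0.08862658 1.04614604] 393.2355265903872 0.04645670774338882
side [ 0.23158456 -0.44622931  0.64884984] 364.61826656667034 0.030584352132432522
wrist [0.17561668 0.62971133 0.37414524] 273.64589516975207 -0.004517897638518138
{'t': 0.15, 'q': array([ 1.14140831e+00,  4.80673921e-01,  1.59669992e+00,  3.00008609e-05,
        1.06507865e+00, -4.65763431e-02]), 'joint_velocities': array([-8.15713732e-05, -1.88217174e-04, -6.77313160e-04,  1.49632557e-04,
       -2.03964788e-04, -1.13393937e-03]), 'joint_torque': array([ 2.45894535e-04, -9.51149297e+01, -4.30456495e+01, -2.93476027e-06,
        7.98408320e-03, -7.34970536e-05]), 'eef_pos': array([0.24264267, 0.60272911, 0.25583969]), 'ee_rot': array([-5.97633183e-01, -3.08399149e+00,  1.30275997e-03]), 'contact_force': array([-0.00300692, -0.07387404, -0.2497701 ]), 'ft_torque': array([-0.01094848,  0.00727811, -0.01351382]), 'grip_width': 0.08512954793410103}
```

View pics/top0.png

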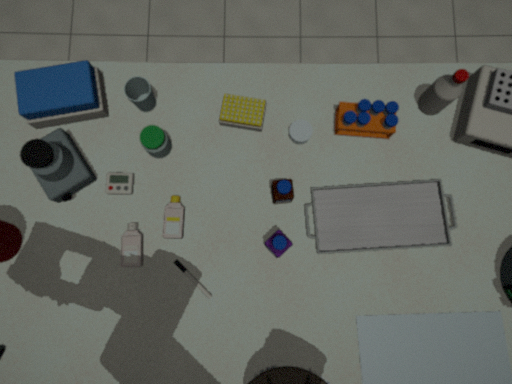

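View pics/side0.png

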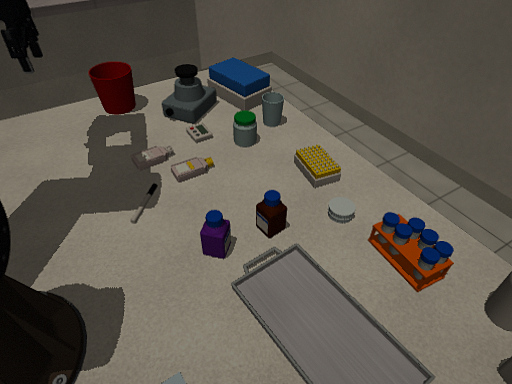

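View pics/wrist0.png

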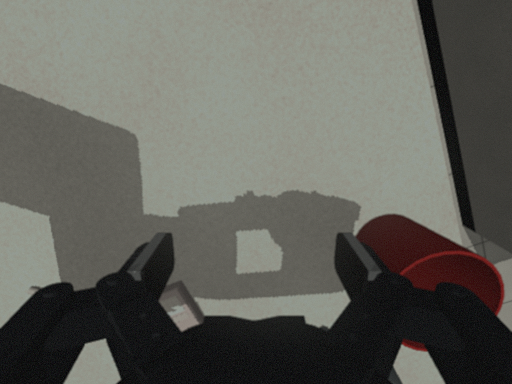

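Run:
```python
import cv2,numpy as np
t=cv2.imread('pics/top0.png');s=cv2.imread('pics/side0.png')
a=cv2.resize(t[185:300,100:230],None,fx=3,fy=3,interpolation=cv2.INTER_CUBIC)
b=cv2.resize(s[140:190,120:220],None,fx=3.9,fy=3.9)
c=cv2.resize(t[165:265,250:320],None,fx=3,fy=3,interpolation=cv2.INTER_CUBIC)
o=np.zeros((600,800,3),np.uint8)
for im,x,y in((a,0,0),(b,0,350),(c,450,0)): o[y:y+im.shape[0],x:x+im.shape[1]]=np.clip(im*1.6,0,255)
cv2.imwrite('pics/crop0.png',o)
```

```text
(no output)
```

View pics/crop0.png

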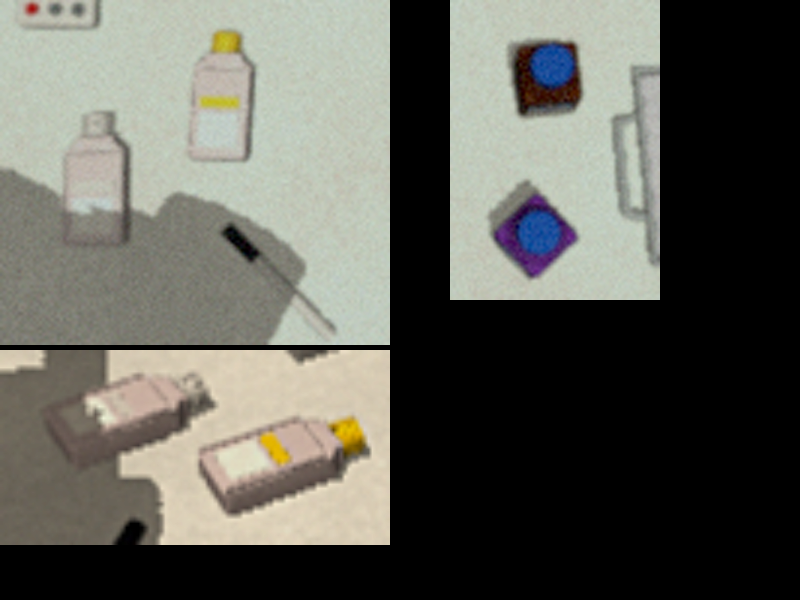

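The crop shows two flasks: white at top (132,243) and yellow at (174,216). There is no red flask, since the red object at (5,240) is a mug. The bottle candidates are amber-brown at (283,190) and purple at (278,242). The brown one with the blue cap fits the stock and the purple one is the look-alike. Next I measure positions.

```bash
cat > m.py <<'E'
from h import *
def rect(s,mask,z):
    cs,_=cv2.findContours(mask.astype(np.uint8),cv2.RETR_EXTERNAL,cv2.CHAIN_APPROX_NONE)
    c=max(cs,key=cv2.contourArea)[:,0,:]
    P=np.array([onz(s,u,v,z)[:2] for u,v in c],np.float32)*1000
    return cv2.minAreaRect(P), c.mean(0)
E
python3 - <<'E'
from m import *
s=snap('top');f=s['frame'];hsv=cv2.cvtColor(f,cv2.COLOR_RGB2HSV)
def roi(m,x0,x1,y0,y1):
    o=np.zeros_like(m);o[y0:y1,x0:x1]=m[y0:y1,x0:x1];return o
blue=(hsv[...,0]>100)&(hsv[...,0]<122)&(hsv[...,1]>120)
print('cap stock',rect(s,roi(blue,270,296,175,203),.108))
print('cap purp',rect(s,roi(blue,262,296,228,258),.108))
dark=(f.max(2)<110)&(hsv[...,1]>80)|blue
print('stock body+',rect(s,roi(dark,265,300,170,208),.076))
# tray
g=cv2.cvtColor(f,cv2.COLOR_RGB2GRAY)
for u,v in [(310,187),(440,180),(448,244),(317,251)]: print('tray corner',onz(s,u,v,.016))
for n,(x0,x1,y0,y1) in dict(white=(118,148,218,270),yel=(160,188,192,242)).items():
    sub=f[y0:y1,x0:x1].astype(int); print(n, (sub[...,0]-sub[...,1]).max())
    m=np.zeros(g.shape,bool); m[y0:y1,x0:x1]=(sub[...,0]-sub[...,1]>4)
    m=cv2.morphologyEx(m.astype(np.uint8),cv2.MORPH_CLOSE,np.ones((5,5)))
    print(n,rect(s,m,.024))
yc=(hsv[...,0]>20)&(hsv[...,0]<32)&(hsv[...,1]>150)
print('ycap',rect(s,roi(yc,160,188,192,204),.02))
E
```

```text
cap stock (((571.8987426757812, 14.348559379577637), (33.640625, 34.426429748535156), 63.49618148803711), array([283.5, 186.5]))
cap purp (((437.82061767578125, 25.956031799316406), (32.895206451416016, 33.23897171020508), 0.4666516184806824), array([279., 242.]))
stock body+ (((566.8132934570312, 15.605793952941895), (56.15237808227539, 50.316192626953125), 0.3982624411582947), array([281.77027027, 189.82432432]))
tray corner [ 0.5892962 -0.0635232  0.016    ]
tray corner [ 0.61052245 -0.40657048  0.016     ]
tray corner [ 0.44248233 -0.41325583  0.016     ]
tray corner [ 0.42071642 -0.07819782  0.016     ]
white 10
white (((422.8219909667969, 400.0230407714844), (94.8113784790039, 55.992530822753906), 8.061202049255371), array([131.66981132, 250.02830189]))
yel 16
yel (((508.4190979003906, 296.3609619140625), (49.85398483276367, 110.31817626953125), 89.46279907226562), array([172.75625, 220.9125 ]))
ycap (((554.9669189453125, 294.14697265625), (13.390582084655762, 21.246498107910156), 0.39472612738609314), array([175.08333333, 198.75      ]))
```

Run:
```python
import cv2,numpy as np
t=cv2.imread('pics/top0.png')
cv2.imwrite('pics/crop1.png',cv2.resize(t[165:265,290:465],None,fx=4.5,fy=4.5,interpolation=cv2.INTER_CUBIC))
s=cv2.imread('pics/side0.png')
cv2.imwrite('pics/crop2.png',cv2.resize(s[180:264,190:300],None,fx=6,fy=6,interpolation=cv2.INTER_CUBIC))
```

```text
(no output)
```

View pics/crop1.png

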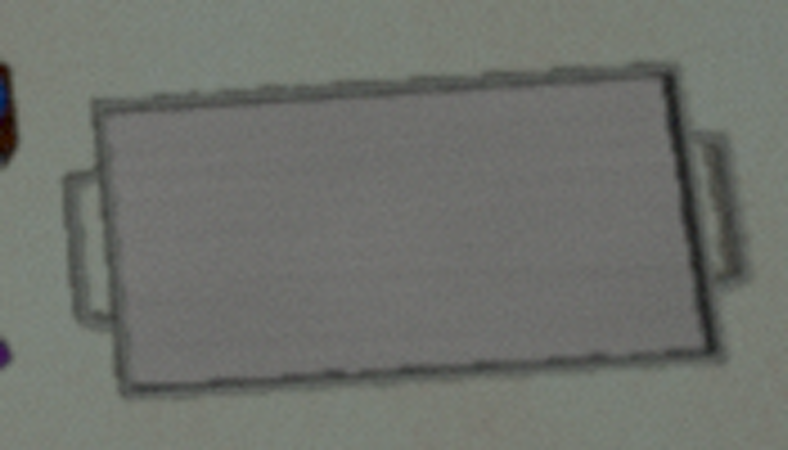

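View pics/crop2.png

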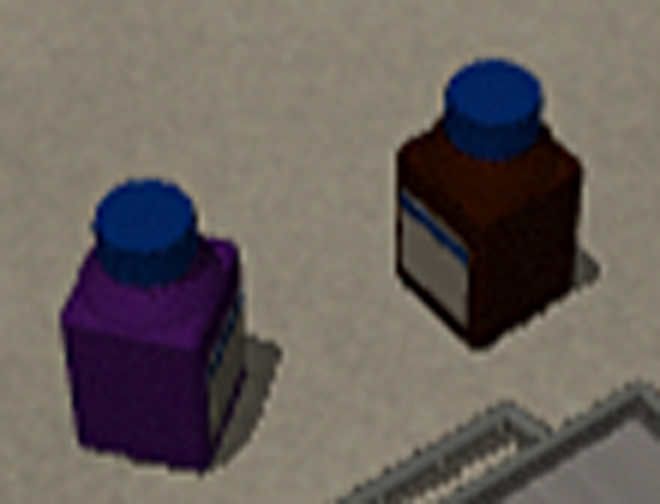

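```bash
python3 -m pendant '8.5 2.5 -4 0 8.5; 8.5 2.5 -4 0 8.5; 8.5 2.5 -4 0 8.5; 8.5 2.5 -4 0 0; 8.5 2.5 -4 0 0; 8.5 2.5 -4 0 0; 8.5 2.5 -4 0 0; 8.5 2.5 -4 0 0; 8.5 2.5 -4 0 0; 8.5 2.5 -4 0 0; 8.5 2.5 -4 0 0; 8.5 2.5 -4 0 0' 20
```

```text
t: 1.4
eef_pos: [0.5416, 0.1244, 0.2564]
ee_rot: [-0.079, 3.14, 0.0]
contact_force: [0.2, 0.9, 0.6]
grip_width: 0.0853
```

Run:
```python
from m import *
o=get_obs();print(o['t'],o['eef_pos'],o['ee_rot'],o['q'])
s=snap('side');f=s['frame'];hsv=cv2.cvtColor(f,cv2.COLOR_RGB2HSV)
# body bottom corners of stock in side0 crop: (190+475/6,180+347/6) nearest corner ; right lower (190+575/6,180+285/6); left lower (190+398/6,180+270/6)
for p in [(475,347),(578,285),(397,270)]: print('bottom',onz(s,190+p[0]/6-.4,180+p[1]/6-.4,0))
s=snap('top')
for n,(u,v),z in [('dishes',(300,131),.03),('jar',(153,137),.087),('timer',(120,183),.018),('tip',(243,110),.048),('markerhead',(180,265),.01),('markertail',(211,295),.01)]: print(n,onz(s,u,v,z))
```

```text
1.4 [0.54163355 0.12438202 0.25638527] [-7.87772957e-02  3.14045951e+00  1.29912484e-04] [ 1.71141044e-01  3.48765050e-01  1.81469708e+00  7.31743637e-05
  9.77974791e-01 -1.44985492e+00]
bottom [ 5.50785695e-01 -1.20826798e-02 -1.11022302e-16]
bottom [ 0.60270733 -0.00713709  0.        ]
bottom [0.5462794  0.03663749 0.        ]
dishes [ 0.74035549 -0.03729973  0.03      ]
jar [0.70159632 0.34303589 0.087     ]
timer [0.59603706 0.44200677 0.018     ]
tip [0.79182594 0.11670053 0.048     ]
markerhead [0.38256782 0.27567707 0.01      ]
markertail [0.30810344 0.19353514 0.01      ]
```

```bash
python3 -m pendant '8.5 1 -3.7 0 2; 8.5 1 -3.7 0 0; 8.5 1.1 -3.6 0 0; 8.5 0 0 -3 0; 8.5 0 0 -4 0; 8.5 0 0 -4 0; 8.5 0 0 -4 0; 8.5 0 0 -3 0; 8.5 0 0 -1 0; 8.5 0 0 0 0'
python3 - <<'E'
from h import *
snap('wrist','w1')
E
```

```text
t: 2.5
eef_pos: [0.5711, 0.0165, 0.0654]
ee_rot: [0.134, -3.136, -0.0]
contact_force: [-0.7, -0.0, 1.1]
grip_width: 0.0853
```

View pics/w1.png

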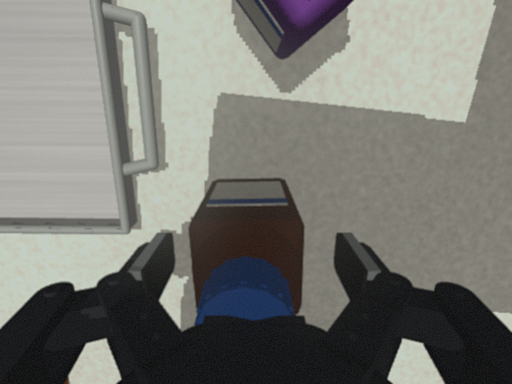

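The amber bottle sits squarely between the pads (cap at 245,290, square to the jaws). Closing.

```bash
python3 -m pendant '5.1 0 0 0 0; 5.1 0 0 0 0; 5.1 0 0 0 0; 5.1 0 0 0 0; 5.1 0 0 0 0; 5.1 0 0 0 0' 20; python3 -m pendant '5.1 0 0 2 0; 5.1 0 0 2 0;5.1 0 0 2 0; 5.1 0 0 0 0'
python3 - <<'E'
from h import *
snap('side','s1')
E
```

```text
t: 3.15
eef_pos: [0.5728, 0.0162, 0.0678]
ee_rot: [-0.134, 3.136, -0.0]
contact_force: [-1.5, -1.7, 10.1]
grip_width: 0.0522
t: 3.55
eef_pos: [0.5736, 0.0162, 0.1293]
ee_rot: [-0.134, 3.134, -0.001]
contact_force: [0.5, -0.9, -1.9]
grip_width: 0.0516
```

View pics/s1.png

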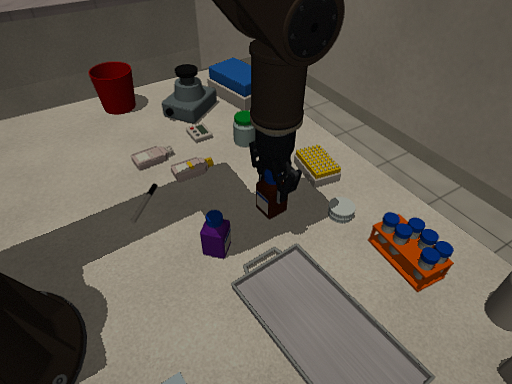

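```bash
python3 -m pendant '5.1 -1.5 2.5 0 -5; 5.1 -1.5 2.5 0 0; 5.1 -1.5 2.5 0 0; 5.1 -1.5 2 0 0; 5.1 -1.4 2 0 0; 5.1 0 0 -2 0; 5.1 0 0 -2 0; 5.1 0 0 -1.5 0; 5.1 0 0 -0.5 0; 5.1 0 0 -0.2 0; 5.1 0 0 0 0';python3 -c "
from h import *
snap('side','s2')"
```

```text
t: 4.7
eef_pos: [0.4975, 0.1312, 0.0645]
ee_rot: [-0.003, -3.141, 0.0]
contact_force: [-4.7, 0.2, 14.0]
grip_width: 0.052
```

View pics/s2.png

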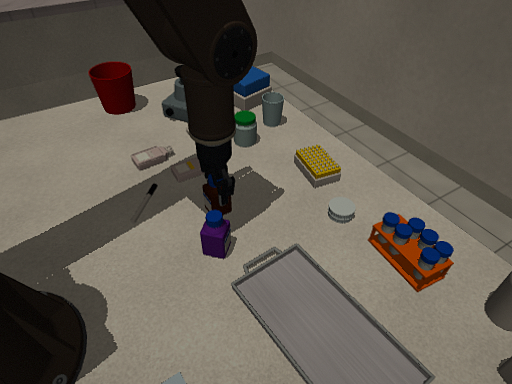

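```bash
python3 -m pendant '5.1 0 0 0.2 0; 5.1 0.5 0 0.15 0; 5.1 0.6 0 0.15 0; 5.1 0.6 0 0.15 0; 5.1 0.6 0 0 0; 5.1 0.6 0 0 0; 5.1 0.6 0 0 0; 5.1 0 0 0 0';python3 -c "
from h import *
s=snap('side','s3');f=cv2.imread('pics/s3.png')[160:280,160:290];cv2.imwrite('pics/s3c.png',cv2.resize(f,None,fx=5,fy=5))"
```

```text
t: 5.55
eef_pos: [0.534, 0.1313, 0.0708]
ee_rot: [0.004, 3.141, 0.0]
contact_force: [0.0, -0.4, -0.7]
grip_width: 0.0515
```

View pics/s3c.png

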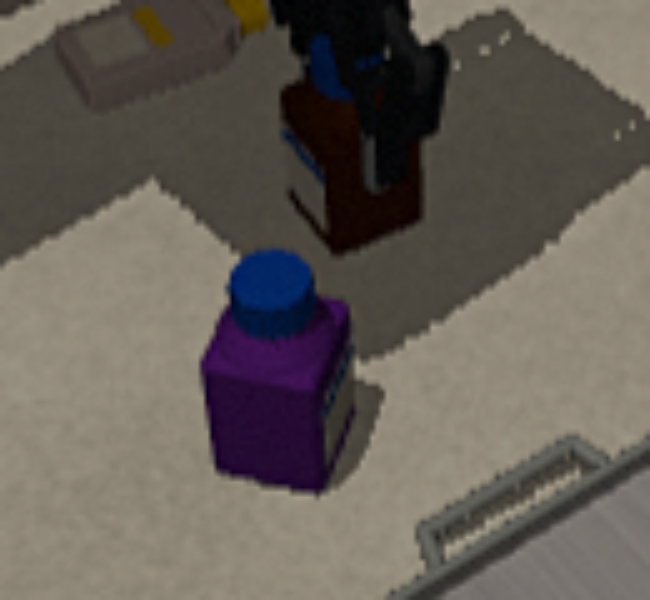

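```bash
python3 -m pendant '5.1 -2 0 0 0; 5.1 -3 0 0 0; 5.1 -2 0 0 0; 5.1 0 0 -0.4 0; 5.1 0 0 -0.2 0; 5.1 0 0 -0.1 0; 5.1 0 0 0 0;8.5 0 0 0 0;8.5 0 0 0 0;8.5 0 0 0 0;8.5 0 0 0 0'; python3 -m pendant '8.5 0 0 3 0;8.5 0 0 4 0;0 -4 0 2 0;0 -3.5 0 0 0;0 0 0 -2 0;0 0 0 -2.5 0;0 0 0 -1.6 0;0 0 0 0 0;0 0 0 0 0;0 0 0 0 0';python3 -c "
from h import *
s=snap('side','s4');f=cv2.imread('pics/s4.png')[140:280,140:290];cv2.imwrite('pics/s4c.png',cv2.resize(f,None,fx=4,fy=4));print(get_obs()['contact_force'])"
```

```text
t: 6.7
eef_pos: [0.4632, 0.1312, 0.0637]
ee_rot: [0.003, 3.141, 0.0]
contact_force: [0.3, -0.0, 1.1]
grip_width: 0.0852
t: 7.7
eef_pos: [0.3884, 0.1313, 0.0935]
ee_rot: [0.003, 3.141, 0.0]
contact_force: [0.1, 0.7, 0.1]
grip_width: 0.0002
[-0.25428859 -0.56066779  0.00709188]
```

View pics/s4c.png

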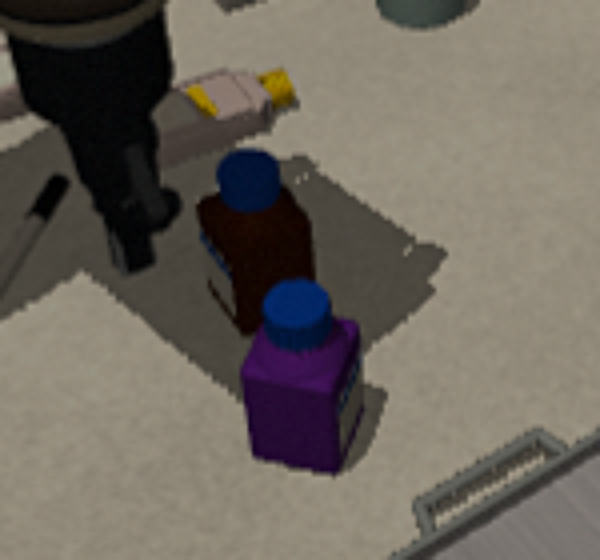

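```bash
python3 -m pendant '0 1.5 0 0 0;0 1.5 0 0 0;0 0.5 0 0 0;0 0.5 0 0 0;0 0.5 0 0 0;0 0.5 0 0 0;0 0.5 0 0 0;0 0.5 0 0 0;0 0 0 0 0';python3 -c "
from h import *
s=snap('side','s5');f=cv2.imread('pics/s5.png')[140:280,140:290];cv2.imwrite('pics/s5c.png',cv2.resize(f,None,fx=4,fy=4));print(get_obs()['contact_force'])"
```

```text
t: 8.65
eef_pos: [0.4488, 0.1313, 0.0928]
ee_rot: [0.003, 3.141, 0.0]
contact_force: [-0.5, -1.1, -0.7]
grip_width: 0.0001
[-0.45944245  0.26767726  0.68978832]
```

View pics/s5c.png

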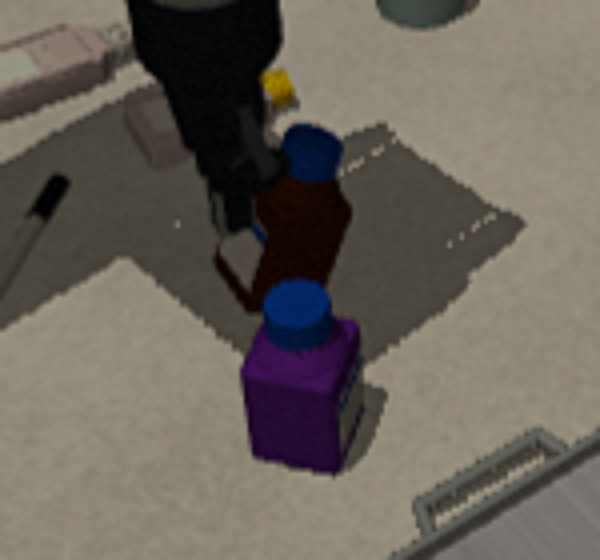

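```bash
python3 -m pendant '0 0.5 0 0 0;0 0.5 0 0 0;0 0.5 0 0 0;0 0.5 0 0 0;0 0.5 0 0 0;0 0.5 0 0 0;0 0 0 0 0;0 0 0 0 0;0 0 0 0 0';python3 -c "
from h import *
s=snap('side','s6');f=cv2.imread('pics/s6.png')[140:280,140:290];cv2.imwrite('pics/s6c.png',cv2.resize(f,None,fx=4,fy=4));print(get_obs()['contact_force']);snap('wrist','w6')"
```

```text
t: 9.6
eef_pos: [0.4776, 0.1312, 0.0928]
ee_rot: [-0.003, -3.141, 0.0]
contact_force: [0.3, 0.2, -0.5]
grip_width: -0.0003
[-0.09025412  0.50857239  0.18495995]
```

View pics/s6c.png

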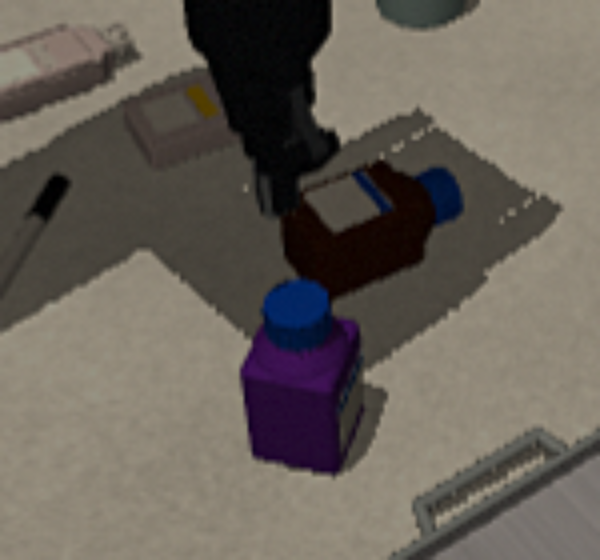

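```bash
python3 -m pendant '8.5 -2 0 4 0;8.5 -3 0 4 0;8.5 -2 0 0 0;8.5 0 0 0 0;8.5 0 0 0 0';python3 -c "
from h import *
s=snap('wrist','w7');s=snap('side','s7');f=cv2.imread('pics/s7.png')[140:260,180:290];cv2.imwrite('pics/s7c.png',cv2.resize(f,None,fx=5,fy=5))"
```

```text
t: 10.2
eef_pos: [0.408, 0.1313, 0.173]
ee_rot: [0.003, 3.141, 0.0]
contact_force: [-0.1, 1.1, -0.7]
grip_width: 0.0723
```

View pics/s7c.png

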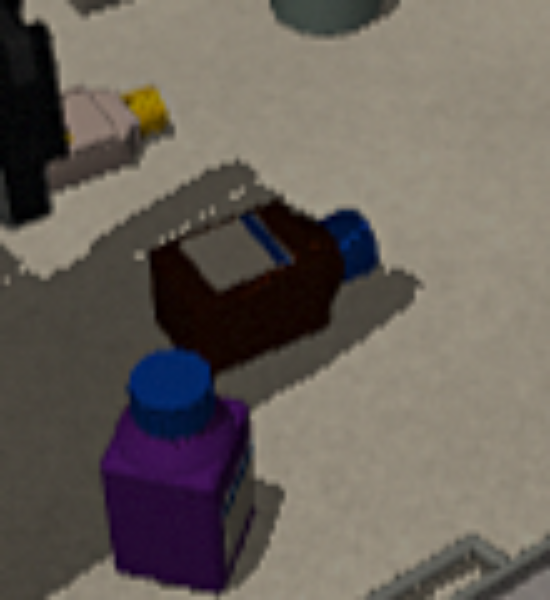

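View pics/w7.png

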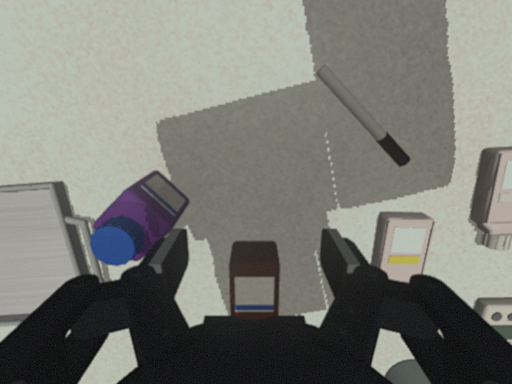

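```bash
python3 -c "
from h import *
s=snap('wrist')
for p in [(232,243,.052),(277,242,.052),(230,265,.052)]: print(onz(s,*p))
s=snap('side')
for p in [(152,252,.052),(220,295,.052),(205,370,0)]: print(onz(s,180+p[0]/5,140+p[1]/5,p[2]))
"
```

```text
[0.46526084 0.10957558 0.052     ]
[0.46433669 0.15329255 0.052     ]
[0.48968586 0.10693316 0.052     ]
[0.48666543 0.14706183 0.052     ]
[0.50029005 0.10420417 0.052     ]
[0.4924139  0.11005227 0.        ]
```

```bash
python3 -m pendant '8.5 3.1 0 0 0;8.5 3.1 0 0 0;8.5 3.1 0 -3 0;8.5 0 0 -4 0;8.5 0 0 -4 0;8.5 0 0 -2.5 0;8.5 0 0 -0.4 0;5.1 0 0 0 0;5.1 0 0 0 0;5.1 0 0 0 0;5.1 0 0 0 0;5.1 0 0 0 0' 20; python3 -m pendant '5.12 0 0 3 0;5.12 0 0 3 0;5.12 0 0 3 0;5.12 0 0 3 0;5.12 0 0 0 0';python3 -c "
from h import *
s=snap('side','s8');f=cv2.imread('pics/s8.png')[120:260,160:310];cv2.imwrite('pics/s8c.png',cv2.resize(f,None,fx=4,fy=4))"
```

```text
t: 11.6
eef_pos: [0.5018, 0.1314, 0.0351]
ee_rot: [0.003, 3.139, 0.001]
contact_force: [-0.5, -0.9, 8.8]
grip_width: 0.052
t: 12.1
eef_pos: [0.503, 0.1317, 0.158]
ee_rot: [0.003, 3.135, 0.002]
contact_force: [-0.9, -0.6, -2.9]
grip_width: 0.0517
```

View pics/s8c.png

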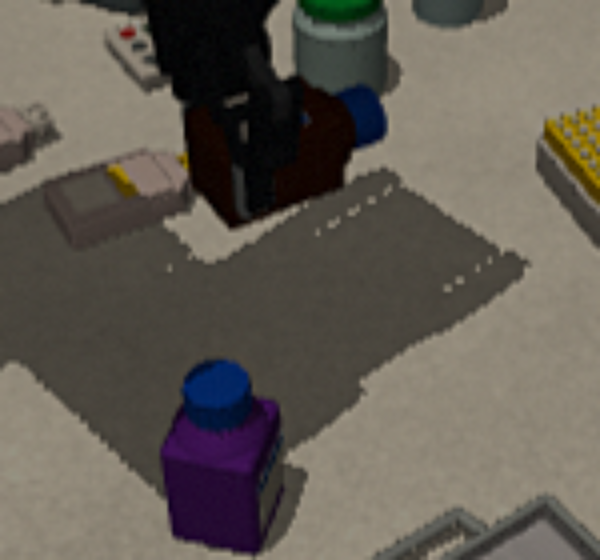

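```bash
python3 -m pendant '5.12 0 0 -4 0;5.12 0 0 -4 0;5.12 0 0 -3.3 0;5.12 0 0 0 0;5.14 0 0 0 0;5.14 0 0 0 0;5.16 0 0 0 0;5.16 0 0 0 0;5.18 0 0 0 0;5.18 0 0 0 0';python3 -c "
from h import *
s=snap('side','s9');f=cv2.imread('pics/s9.png')[140:260,180:290];cv2.imwrite('pics/s9c.png',cv2.resize(f,None,fx=4,fy=4))"
```

```text
t: 13.15
eef_pos: [0.5011, 0.1313, 0.0413]
ee_rot: [0.003, 3.141, 0.0]
contact_force: [0.1, -0.8, -1.5]
grip_width: 0.0518
```

View pics/s9c.png

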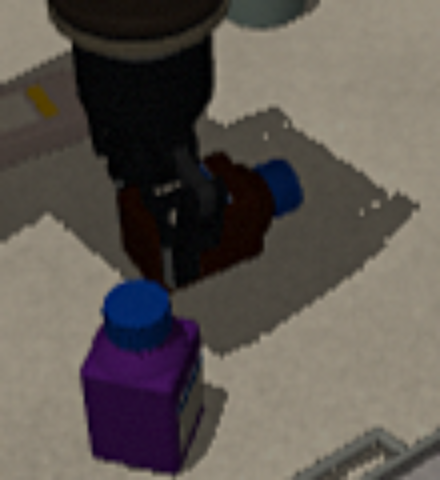

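```bash
python3 -m pendant '5.2 0 0 0 0;5.2 0 0 0 0;5.2 0 0 0.5 0;5.2 0 0 0 0;5.2 0 0 0 0';python3 -c "
from h import *
s=snap('side','s10');f=cv2.imread('pics/s10.png')[140:260,180:290];cv2.imwrite('pics/s10c.png',cv2.resize(f,None,fx=4,fy=4))";python3 -m pendant '5.22 0 0 0 0;5.22 0 0 0 0;5.22 0 0 0.3 0;5.22 0 0 0 0;5.22 0 0 0 0';python3 -c "
from h import *
s=snap('side','s11');f=cv2.imread('pics/s11.png')[140:260,180:290];a=cv2.imread('pics/s10c.png');f=cv2.resize(f,None,fx=4,fy=4);cv2.imwrite('pics/s11c.png',cv2.resize(np.hstack([a,f]),None,fx=.9,fy=.9))"
```

```text
t: 13.7
eef_pos: [0.5011, 0.1313, 0.046]
ee_rot: [0.003, 3.141, 0.0]
contact_force: [-0.1, 1.0, -0.2]
grip_width: 0.0518
t: 14.25
eef_pos: [0.501, 0.1313, 0.0489]
ee_rot: [0.003, 3.141, 0.0]
contact_force: [-0.2, 0.4, 0.9]
grip_width: 0.0524
```

View pics/s11c.png

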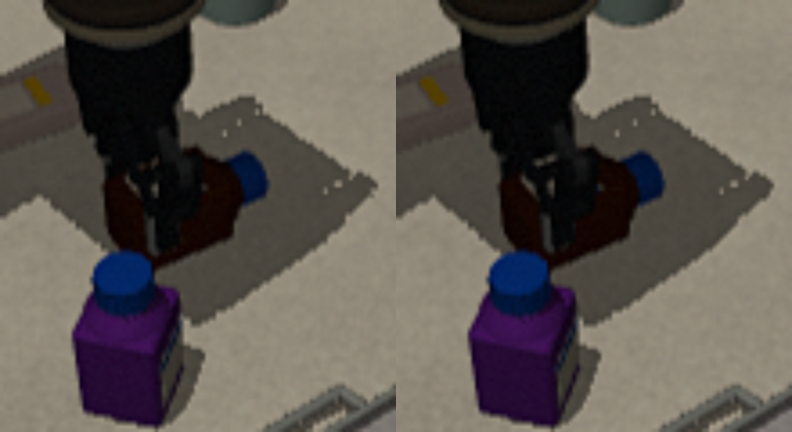

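```bash
cat > v.sh <<'E'
python3 - <<'E'
from h import *
s=snap('side','$1');f=cv2.imread('pics/$1.png')[${2:-120}:${3:-260},${4:-180}:${5:-320}];f=np.clip(f.astype(float)*2,0,255).astype(np.uint8);cv2.imwrite('pics/$1c.png',cv2.resize(f,None,fx=4,fy=4,interpolation=cv2.INTER_CUBIC))
E
E
python3 -m pendant '5.3 0 0 -0.8 0;5.3 0 0 -0.6 0;5.1 0 0 0 0;5.1 0 0 0 0;5.1 0 0 0 0;5.18 0 0 0 0;5.18 0 0 0 0;5.18 0 0 1 0;5.18 0 0 1 0;5.18 0 0 0.5 0;5.18 0 0 0 0;5.18 0 0 0 0'; bash v.sh s12
```

```text
t: 15.5
eef_pos: [0.5011, 0.1313, 0.0601]
ee_rot: [0.003, 3.141, 0.0]
contact_force: [-0.6, -0.9, -1.4]
grip_width: 0.0518
```

View pics/s12c.png

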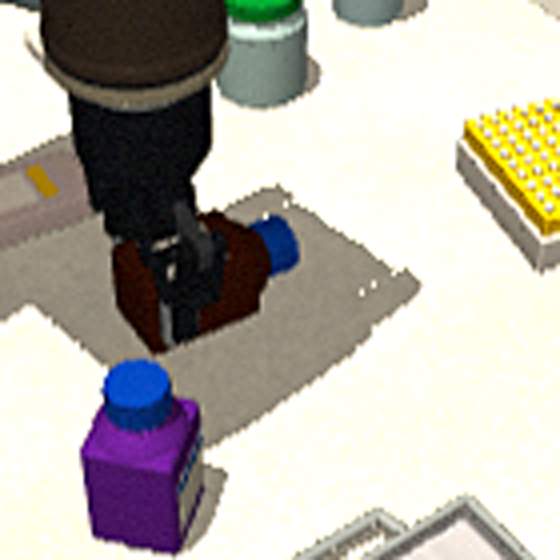

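```bash
python3 -m pendant '5.18 0 0 -1 0;5.18 0 0 -0.2 0;5.19 0 0 0 0;5.19 0 0 0 0;5.2 0 0 0 0;5.2 0 0 0 0;5.2 0 0 0 0;5.2 0 0 0 0'; bash v.sh s13;  python3 -m pendant '5.21 0 0 0 0;5.21 0 0 0 0;5.21 0 0 0 0;5.21 0 0 0 0'; bash v.sh s14; python3 -c "
import cv2,numpy as np
cv2.imwrite('pics/j.png',np.hstack([cv2.imread('pics/s13c.png')[150:420,60:360],cv2.imread('pics/s14c.png')[150:420,60:360]]))"
```

```text
t: 16.35
eef_pos: [0.501, 0.1313, 0.048]
ee_rot: [0.003, 3.141, 0.0]
contact_force: [-0.2, 0.1, 0.6]
grip_width: 0.0519
t: 16.8
eef_pos: [0.5009, 0.1312, 0.0478]
ee_rot: [-0.003, -3.142, 0.0]
contact_force: [0.8, 0.0, -0.2]
grip_width: 0.052
```

View pics/j.png

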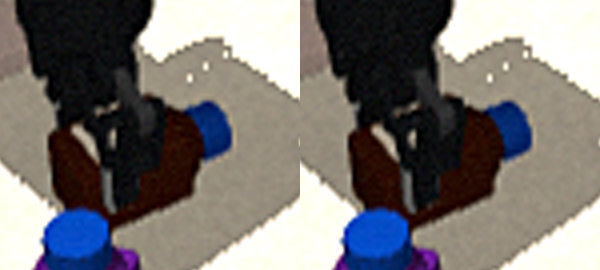

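```bash
python3 -m pendant '8.5 0 0 0 0;8.5 0 0 0 0;8.5 1.3 0 0 0;8.5 1.4 0 -0.1 0;5.0 0 0 0 0;5.0 0 0 0 0;5.0 0 0 0 0;5.0 0 0 0 0;5 0 0 0 0' 20; python3 -m pendant '5.0 0 0 3 0;5.0 0 0 3 3.6;5 0 -4.5 0 0;5 0 -4.5 0 0;5 0 -4.5 0 0;5 0 -4.5 0 0;5 0 -4.5 0 0;5 0 -4.5 0 0;5 0 -4.5 0 0;5 0 -1.7 0 0;5 0 0 0 0'; bash v.sh s15 150 290 260 400; python3 -c "
from h import *
snap('wrist','w15')"
```

```text
t: 17.75
eef_pos: [0.5274, 0.1312, 0.0468]
ee_rot: [-0.003, -3.141, 0.0]
contact_force: [1.3, -0.2, -1.3]
grip_width: 0.0511
t: 18.85
eef_pos: [0.5277, -0.203, 0.1068]
ee_rot: [-0.091, 3.14, -0.001]
contact_force: [0.5, 0.6, -1.4]
grip_width: 0.0517
```

View pics/s15c.png

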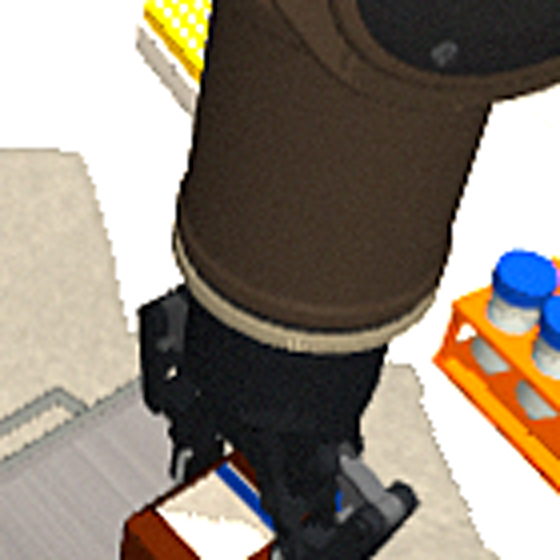

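View pics/w15.png

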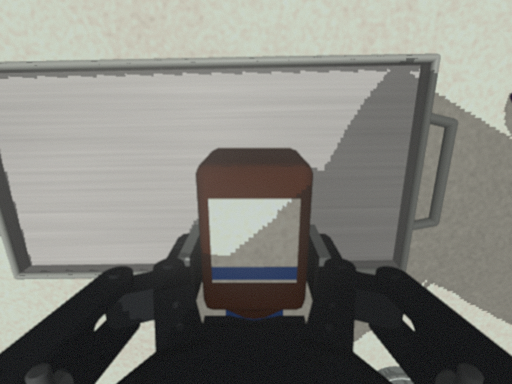

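```bash
python3 -c "
from h import *
s=snap('wrist')
print('farwall',onz(s,40,270,.016),onz(s,120,268,.016));print('near',onz(s,20,68,.016),onz(s,380,60,.016))
print('base edge top',onz(s,213,165,.087+.004),onz(s,296,165,.09))
f=cv2.cvtColor(s['frame'],cv2.COLOR_RGB2GRAY);print(f[255:285,100],f[55:80,100])
"
```

```text
farwall [ 0.60531208 -0.38442445  0.016     ] [ 0.59904699 -0.31383578  0.016     ]
near [ 0.43997081 -0.37169512  0.016     ] [ 0.42002511 -0.11809251  0.016     ]
base edge top [ 0.48538737 -0.22352602  0.091     ] [ 0.48316973 -0.18194382  0.09      ]
[184 184 184 187 186 181 177 177 165 131 104 100  99 104 103 100 102 118
 122  95  51  30  31  32  32  33  30  28  31  32] [206 206 204 199 176 156 157 162 160 150 142 128 109  93  91 101 115 121
 124 145 178 183 180 182 182]
```

```bash
python3 -m pendant '5 -1 0 0 0;5 0 0 -2 0;5 0 0 -2 0;5 0 0 -1.4 0;5 0 0 -0.15 0;5 0 0 0 0'; python3 -m pendant '5 0.4 0 0 0;5 0.3 0 0 0;5 0.2 0 0 0;5 0 0 0 0';python3 -m pendant '5 0.2 0 0 0;5 0.2 0 0 0;5 0 0 0 0'; bash v.sh s16 150 290 260 400
```

```text
t: 19.6
eef_pos: [0.5174, -0.2, 0.051]
ee_rot: [0.097, -3.139, -0.001]
contact_force: [-0.0, 0.5, -0.8]
grip_width: 0.0517
t: 20.0
eef_pos: [0.5275, -0.2008, 0.0515]
ee_rot: [-0.096, 3.139, -0.001]
contact_force: [-0.1, -0.7, -1.3]
grip_width: 0.0517
t: 20.3
eef_pos: [0.5312, -0.2008, 0.0514]
ee_rot: [-0.095, 3.14, -0.0]
contact_force: [0.0, 0.5, -1.7]
grip_width: 0.0519
```

View pics/s16c.png

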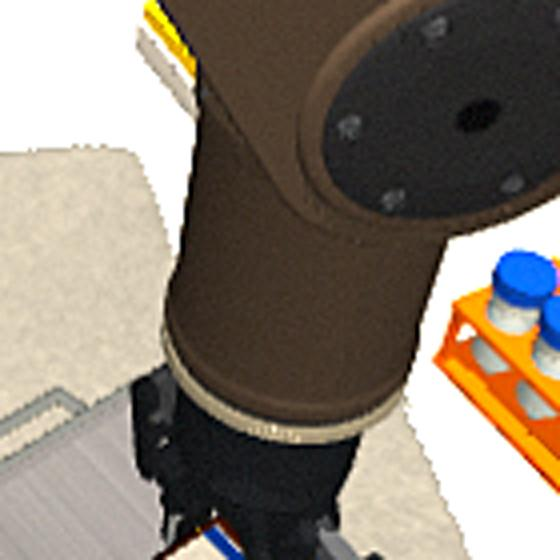

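```bash
python3 -m pendant '5 0.2 0 0 0;5 0.2 0 0 0;5 0 0 0 0';python3 -m pendant '5 0.2 0 0 0;5 0.2 0 0 0;5 0 0 0 0'; bash v.sh s16 200 300 260 400
```

```text
t: 20.65
eef_pos: [0.5335, -0.2004, 0.0509]
ee_rot: [0.095, -3.137, -0.002]
contact_force: [-6.5, -0.8, -3.0]
grip_width: 0.0518
t: 20.95
eef_pos: [0.5343, -0.1999, 0.0506]
ee_rot: [0.095, -3.132, -0.004]
contact_force: [-26.3, -6.1, 14.1]
grip_width: 0.0515
```

View pics/s16c.png

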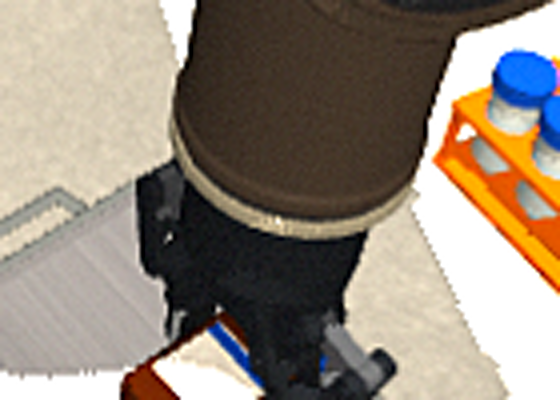

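```bash
python3 -m pendant '5 0.2 0 0.4 0;5 0.3 0 0.5 0;5 0.3 0 0.5 0;5 0.4 0 0.4 0;5 0 0 0 0';python3 -c "
from h import *
snap('wrist','w17')"
```

```text
t: 21.5
eef_pos: [0.5523, -0.2011, 0.07]
ee_rot: [-0.096, 3.138, -0.001]
contact_force: [-0.3, -0.6, -1.3]
grip_width: 0.0515
```

View pics/w17.png

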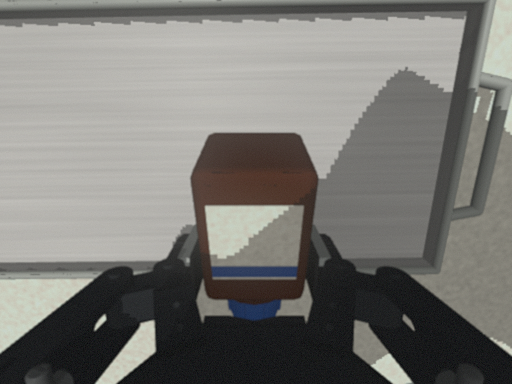

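```bash
cat > ang.py <<'E'
from h import *
def circ(s,u,v,P,R):
    # intersect pixel ray (as x,z plane of tool, ignoring y) with circle about P=(x,z)
    o,d=ray(s,u,v); o2=np.array([o[0],o[2]])-P; d2=np.array([d[0],d[2]])
    a=d2@d2;b=2*o2@d2;c=o2@o2-R*R;D=b*b-4*a*c
    if D<0: D=0
    out=[]
    for sg in(-1,1):
        t=(-b+sg*D**.5)/(2*a);p=o2+t*d2;out.append(p*1000)
    return out
def tilt(s,u,v,P,bx,bz):
    R=np.hypot(bx,bz);return [(np.round(p,1),round(float((np.degrees(np.arctan2(p[1],p[0])-np.arctan2(bz,bx))+180)%360-180),1)) for p in circ(s,u,v,P,R)]
E
python3 -c "
from ang import *
s=snap('wrist');e=get_obs()['eef_pos'];P=np.array([e[0],e[2]-.006])
print('top',tilt(s,255,172,P,-.044,.011));print('bot',tilt(s,255,134,P,-.044,-.041))
print([proj(s,(e[0]-.044,e[1]+dy,e[2]-.006+dz)) for dy in(-.026,.026) for dz in (.011,-.041)])
"
```

```text
top [(array([-44.1,  10.6]), 0.5), (array([-34.3, -29.7]), 55.0)]
bot [(array([-59.8,   6.8]), -49.5), (array([-57.1, -18.9]), -24.7)]
[(np.float64(200.145359165665), np.float64(169.269113120253)), (np.float64(216.29554902732897), np.float64(149.71202365157455)), (np.float64(321.624732721684), np.float64(176.32889126295584)), (np.float64(301.4829757341149), np.float64(154.76975312886623))]
```

```bash
python3 -c "
from ang import *
s=snap('wrist');e=get_obs()['eef_pos']
for ph in (0,5,10,15,20,30,45,60):
    c,n=np.cos(np.radians(ph)),np.sin(np.radians(ph));r=[]
    for bx,bz in ((-.044,.011),(-.044,-.041),(.032,.011),(.064,-.006)):
        r.append(round(float(proj(s,(e[0]+bx*c+bz*n,e[1],e[2]-.006-bx*n+bz*c))[1])))
    print(ph,r)
"
```

```text
0 [173, 153, 319, 341]
5 [178, 148, 316, 332]
10 [184, 144, 313, 324]
15 [191, 140, 309, 316]
20 [198, 137, 305, 307]
30 [217, 133, 297, 291]
45 [249, 133, 284, 266]
60 [284, 144, 270, 243]
```

```bash
python3 -m pendant '5 -1 0 0 0;5 -0.4 0 -0.6 0;5 0 0 -0.5 0;5 0 0 0 0;5 0.3 0 0 0;5 0.3 0 0 0;5 0.2 0 0 0;5 0 0 0 0'; python3 -m pendant '5 0.2 0 0 0;5 0 0 0 0'
```

```text
t: 22.45
eef_pos: [0.544, -0.2008, 0.0583]
ee_rot: [0.096, -3.138, -0.001]
contact_force: [-9.3, -3.9, 4.9]
grip_width: 0.0515
t: 22.65
eef_pos: [0.5443, -0.2006, 0.0583]
ee_rot: [0.096, -3.135, -0.002]
contact_force: [-20.4, -6.6, 14.1]
grip_width: 0.0519
```

```bash
python3 -m pendant '5 0.3 0 0.5 0;5 0 0 0 0'; python3 -m pendant '5 0.4 0 0.4 0;5 0 0 0 0'; python3 -m pendant '5 0.4 0 0.3 0;5 0 0 0 0';python3 -c "
from h import *
snap('wrist','w18')"
```

```text
t: 22.85
eef_pos: [0.5491, -0.2004, 0.0636]
ee_rot: [0.096, -3.138, -0.001]
contact_force: [-8.5, -0.9, 6.0]
grip_width: 0.0518
t: 23.05
eef_pos: [0.5535, -0.2004, 0.0675]
ee_rot: [0.096, -3.138, -0.001]
contact_force: [-5.9, 0.1, 2.9]
grip_width: 0.0517
t: 23.25
eef_pos: [0.5575, -0.2004, 0.0704]
ee_rot: [0.096, -3.139, -0.001]
contact_force: [-5.7, 1.7, 2.6]
grip_width: 0.0519
```

View pics/w18.png

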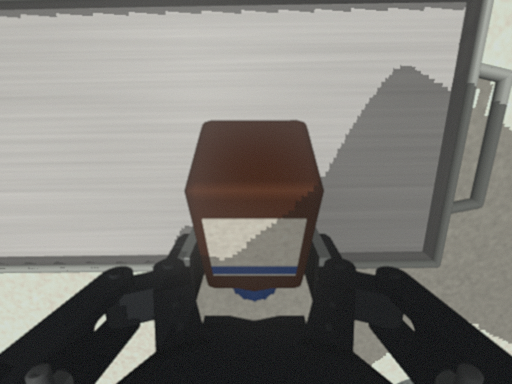

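```bash
python3 -m pendant '5 0.4 0 0.28 0;5 0.4 0 0.26 0;5 0.4 0 0.24 0;5 0 0 0 0'; python3 -m pendant '5 0.45 0 0.2 0;5 0.45 0 0.18 0;5 0.45 0 0.16 0;5 0 0 0 0';python3 -c "
from h import *
snap('wrist','w19')"
```

```text
t: 23.7
eef_pos: [0.57, -0.2005, 0.0783]
ee_rot: [0.096, -3.14, -0.0]
contact_force: [-5.0, 1.4, 3.3]
grip_width: 0.0515
t: 24.1
eef_pos: [0.5847, -0.201, 0.0839]
ee_rot: [-0.096, 3.138, -0.001]
contact_force: [-0.1, -0.0, -1.8]
grip_width: 0.0519
```

View pics/w19.png

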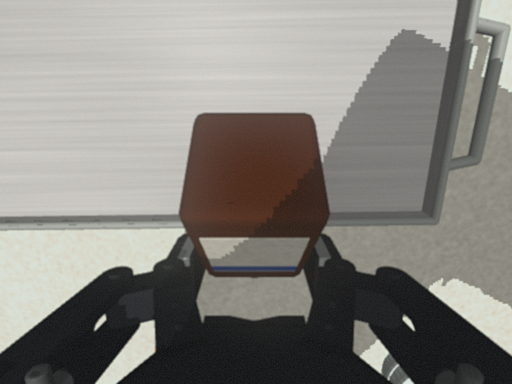

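```bash
python3 -m pendant '5 -1.5 0 0 0;5 -0.8 0 -0.4 0;5 0 0 -0.4 0;5 0 0 0 0;5 0.4 0 0 0;5 0.3 0 0 0;5 0 0 0 0'; python3 -m pendant '5 0.4 0 0.13 0;5 0.4 0 0.12 0;5 0.4 0 0.1 0;5 0 0 0 0'; python3 -m pendant '5 0.4 0 0.08 0;5 0.4 0 0.04 0;5 0.4 0 0.02 0;5 0 0 0 0';python3 -c "
from h import *
snap('wrist','w20')"
```

```text
t: 24.85
eef_pos: [0.5684, -0.2009, 0.0756]
ee_rot: [-0.096, 3.139, -0.001]
contact_force: [0.5, 0.7, -1.4]
grip_width: 0.052
t: 25.25
eef_pos: [0.5794, -0.2006, 0.0791]
ee_rot: [0.096, -3.139, -0.0]
contact_force: [-3.5, 0.0, 2.6]
grip_width: 0.0517
t: 25.65
eef_pos: [0.5914, -0.2005, 0.0805]
ee_rot: [0.096, -3.14, -0.001]
contact_force: [-4.3, 2.2, 3.6]
grip_width: 0.0517
```

View pics/w20.png

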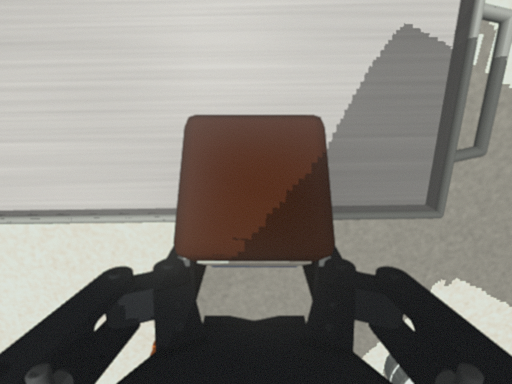

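```bash
python3 -m pendant '5 0.4 0 0 0;5 0.4 0 0 0;5 0.4 0 -0.03 0;5 0 0 0 0'; python3 -m pendant '5 0.4 0 -0.06 0;5 0.4 0 -0.08 0;5 0.4 0 -0.1 0;5 0 0 0 0';python3 -m pendant '5 0.4 0 -0.12 0;5 0.4 0 -0.12 0;5 0 0 0 0';python3 -c "
from h import *
snap('wrist','w21')"; bash v.sh s21 150 290 260 400
```

```text
t: 26.1
eef_pos: [0.6035, -0.2006, 0.0802]
ee_rot: [0.095, -3.14, -0.0]
contact_force: [-3.2, 2.0, 3.0]
grip_width: 0.0513
t: 26.5
eef_pos: [0.6149, -0.2003, 0.0778]
ee_rot: [0.095, -3.139, -0.001]
contact_force: [-7.0, 4.2, 8.4]
grip_width: 0.0519
t: 26.8
eef_pos: [0.6231, -0.2004, 0.0755]
ee_rot: [0.095, -3.139, -0.001]
contact_force: [-6.0, 4.6, 8.9]
grip_width: 0.0517
```

View pics/w21.png

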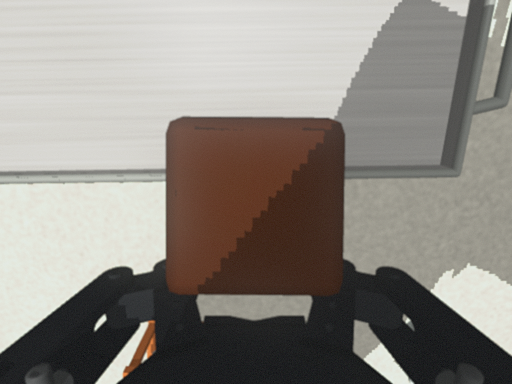

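View pics/s21c.png

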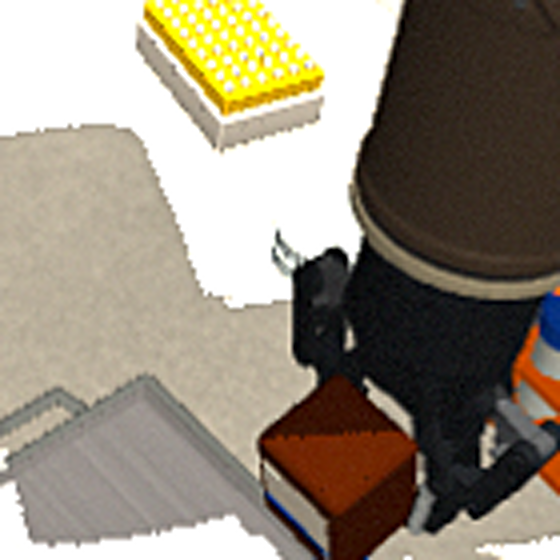

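```bash
python3 -m pendant '5 -0.5 0 3 0;5 0 0 3 0;5 0 0 1 0;5 0 0 0 0'; bash v.sh s22 100 240 250 390; python3 -c "
from ang import *
s=snap('wrist','w22');e=get_obs()['eef_pos']
for ph in (60,70,75,80,85,90,95):
    c,n=np.cos(np.radians(ph)),np.sin(np.radians(ph));r=[]
    for bx,bz in ((-.052,.011),(-.052,-.041)):
      for dy in (-.026,.026):
        r.append(np.round(proj(s,(e[0]+bx*c+bz*n,e[1]+dy,e[2]-.006-bx*n+bz*c))))
    print(ph,np.ravel(r))
"
```

```text
t: 27.3
eef_pos: [0.6197, -0.2013, 0.1469]
ee_rot: [-0.095, 3.137, -0.002]
contact_force: [0.6, 0.6, -1.6]
grip_width: 0.0513
60 [177. 281. 339. 289. 194. 130. 337. 139.]
70 [176. 309. 337. 317. 187. 149. 343. 158.]
75 [176. 322. 335. 330. 184. 161. 346. 171.]
80 [176. 333. 333. 341. 181. 176. 349. 185.]
85 [177. 344. 331. 351. 177. 193. 352. 202.]
90 [178. 352. 329. 359. 174. 211. 354. 221.]
95 [179. 359. 326. 366. 171. 231. 355. 241.]
```

View pics/w22.png

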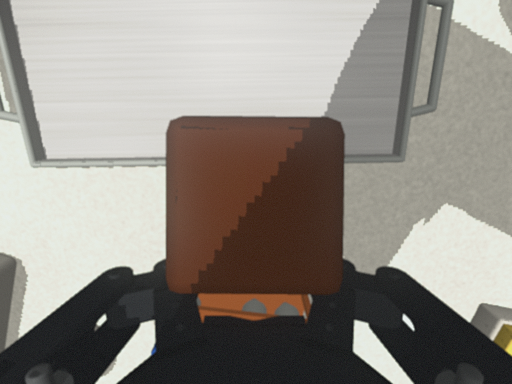

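View pics/s22c.png

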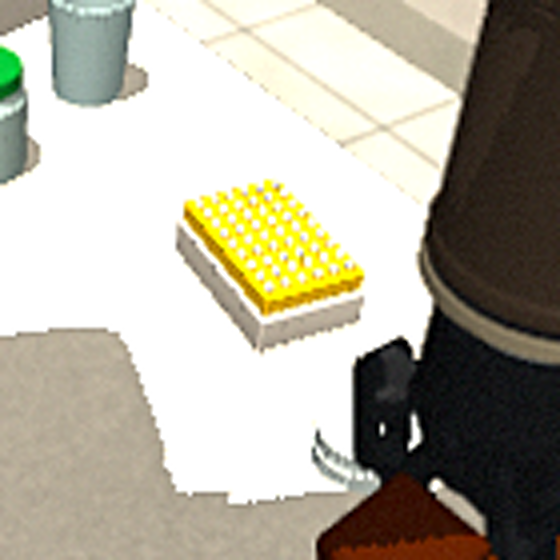

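```bash
bash v.sh s23 180 300 290 410
```

```text
(no output)
```

View pics/s23c.png

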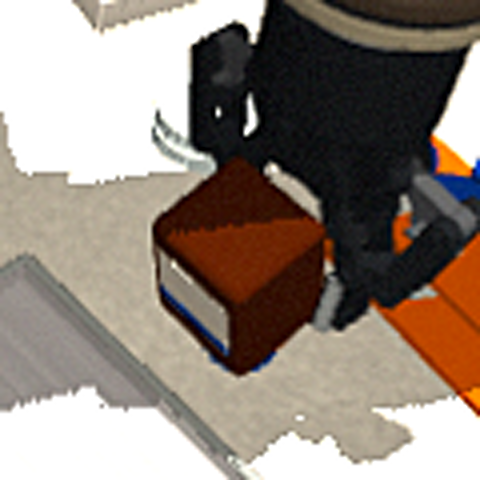

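```bash
python3 -c "
from h import *
s=snap('side')
def ony(u,v,y):
    o,d=ray(s,u,v);return o+d*(y-o[1])/d[1]
q=lambda a,b,y:ony(290+a/4,180+b/4,y)
A=q(235,305,-.2285);B=q(238,374,-.2285);C=q(325,235,-.2255);print(A,B,C,'len',np.linalg.norm(A-B),np.linalg.norm(A-C))
d=B-A;print(np.degrees(np.arctan2(-d[2],d[0])))
d=C-A;print(np.degrees(np.arctan2(d[2],d[0])))
"
```

```text
[ 0.55144284 -0.2285      0.17605149] [ 0.56831713 -0.2285      0.1153265 ] [ 0.60095804 -0.2255      0.18508021] len 0.06302591628911704 0.05042095360703231
74.47042427239664
10.333923890352265
```

```bash
python3 -m pendant '5 -3 0 0 0;5 -3 0 0 0;5 -1 0 -2 0;5 0 0 -3 0;5 0 0 -1.5 0;5 0 0 -0.5 0;5 0 0 0 0'; python3 -m pendant '5 0 0 -0.3 0;5 0 0 -0.3 0;5 0 0 0 0'
```

```text
t: 28.2
eef_pos: [0.5483, -0.2006, 0.0745]
ee_rot: [0.096, -3.139, -0.001]
contact_force: [0.4, -0.3, -1.5]
grip_width: 0.0515
t: 28.5
eef_pos: [0.5486, -0.2008, 0.0695]
ee_rot: [-0.096, 3.14, -0.0]
contact_force: [-0.5, -0.3, -1.1]
grip_width: 0.0515
```

```bash
python3 -m pendant '5 0 0 -0.3 0;5 0 0 -0.3 0;5 0 0 0 0'; python3 -m pendant '5 0 0 -0.3 0;5 0 0 -0.3 0;5 0 0 0 0';bash v.sh s24 180 320 270 410
```

```text
t: 28.8
eef_pos: [0.549, -0.2009, 0.064]
ee_rot: [-0.095, 3.139, -0.001]
contact_force: [-0.7, 2.7, 14.4]
grip_width: 0.0515
t: 29.1
eef_pos: [0.5511, -0.2013, 0.0591]
ee_rot: [-0.095, 3.135, -0.003]
contact_force: [6.6, 4.8, 24.3]
grip_width: 0.0514
```

View pics/s24c.png

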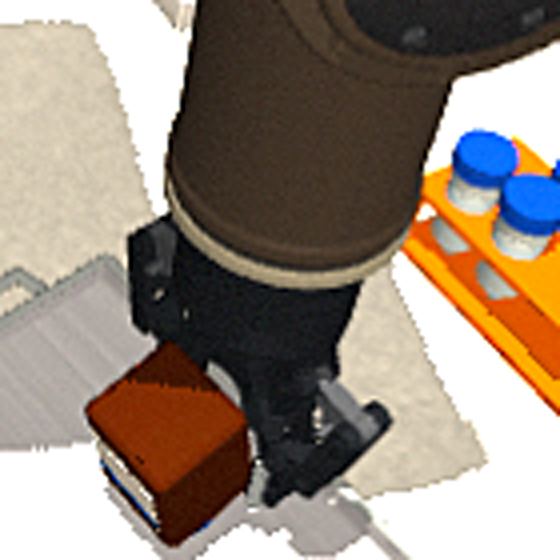

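```bash
cat > bt.py <<'E'
from h import *
def bt(ox,oy,k,A,B,C,y=-.2285):
    s=snap('side')
    def q(p):
        o,d=ray(s,ox+p[0]/k,oy+p[1]/k);return o+d*(y-o[1])/d[1]
    A,B,C=map(q,(A,B,C));d=B-A;e=C-A
    print(A,B,C,np.linalg.norm(d),np.linalg.norm(e),np.degrees(np.arctan2(-d[2],d[0])),np.degrees(np.arctan2(e[2],e[0])))
E
python3 -c "
from bt import *
bt(270,180,4,(163,492),(178,545),(250,422))"
```

```text
[ 0.48696912 -0.2285      0.09177193] [ 0.50472964 -0.2285      0.02945672] [ 0.53146589 -0.2285      0.10826856] 0.06479677271026676 0.04745630502909315 74.09187076387202 20.34164214324684
```

```bash
python3 -m pendant '5 0 0 0.8 0;5 1 0 0 0;5 1 0 0 0;5 1 0 0 0;5 0 0 0 0';  python3 -m pendant '5 0.5 0 0 0;5 0.5 0 0 0;5 0 0 0 0'; python3 -m pendant '5 0.5 0 0 0;5 0.5 0 0 0;5 0 0 0 0'
```

```text
t: 29.7
eef_pos: [0.5802, -0.2009, 0.065]
ee_rot: [-0.096, 3.139, -0.001]
contact_force: [0.4, 0.5, -1.6]
grip_width: 0.0514
t: 30.0
eef_pos: [0.589, -0.2008, 0.0653]
ee_rot: [-0.096, 3.14, -0.0]
contact_force: [0.2, 0.3, -1.6]
grip_width: 0.0513
t: 30.3
eef_pos: [0.5993, -0.2009, 0.0654]
ee_rot: [-0.096, 3.139, -0.001]
contact_force: [0.3, 0.3, -1.1]
grip_width: 0.0517
```

```bash
python3 -m pendant '5 0.5 0 0 0;5 0.5 0 0 0;5 0 0 0 0'; python3 -m pendant '5 0.5 0 0 0;5 0.5 0 0 0;5 0 0 0 0';  bash v.sh s25 180 320 270 410
```

```text
t: 30.6
eef_pos: [0.6081, -0.2006, 0.0655]
ee_rot: [0.096, -3.139, -0.001]
contact_force: [-5.9, 1.6, 7.7]
grip_width: 0.0512
t: 30.9
eef_pos: [0.618, -0.2006, 0.0656]
ee_rot: [0.096, -3.138, -0.001]
contact_force: [-6.2, 1.6, 10.4]
grip_width: 0.0513
```

View pics/s25c.png

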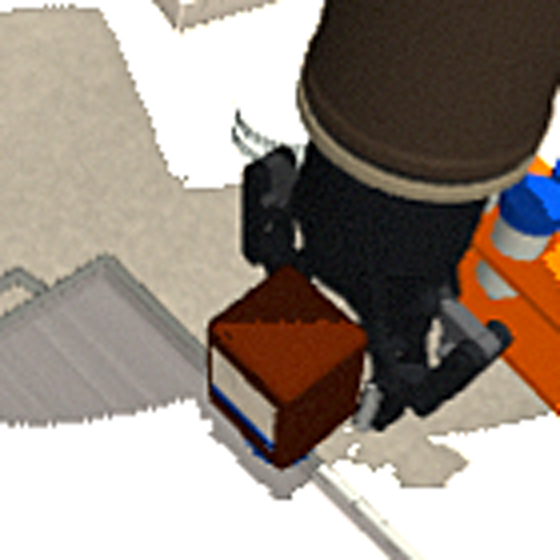

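```bash
python3 -c "
from bt import *
bt(270,180,4,(283,402),(283,467),(365,340))"
```

```text
[ 0.54991391 -0.2285      0.10859701] [ 0.56471261 -0.2285      0.04322638] [ 0.59417218 -0.2285      0.12115458] 0.06702477720068527 0.046005297732719205 77.24430275866584 15.840423990732072
```

```bash
python3 -m pendant '5 0 0 1.5 0;5 0 0 1.5 0;5 0 0 1 0;5 0 0 0 0;5 0 0 0 0;5 0 0 0 0;5 0 0 0 0;5 0 0 0 0;5 0 0 0 0;5 0 0 0 0;5 0 0 0 0;5 0 0 0 0'; bash v.sh s26 160 300 270 410;python3 -c "
from ang import *
s=snap('wrist','w26')"
```

```text
t: 32.2
eef_pos: [0.6184, -0.2008, 0.1053]
ee_rot: [0.095, -3.14, 0.0]
contact_force: [0.0, -0.0, -1.2]
grip_width: 0.0514
```

View pics/w26.png

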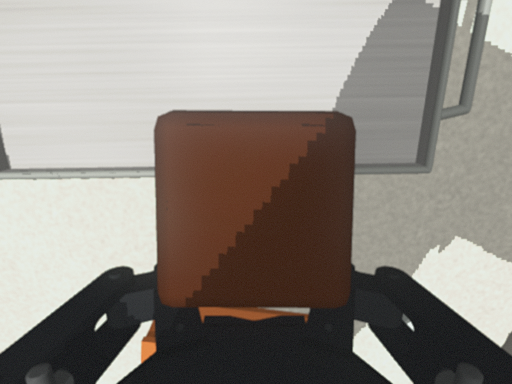

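View pics/s26c.png

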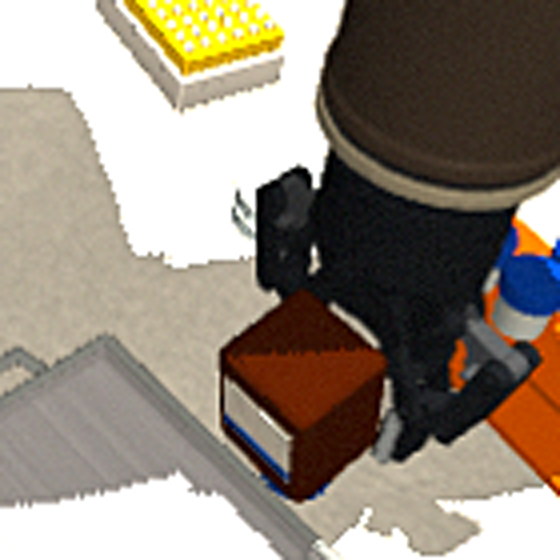

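```bash
python3 -c "
from h import *
s=snap('wrist');e=get_obs()['eef_pos']
K=np.array(s['camera_matrix'])
im=np.array([[157,113],[353,113],[353,305],[157,305]],float)
ob=np.array([[-26,-26,0],[-26,26,0],[26,26,0],[26,-26,0]],float)/1000
n,rs,ts,err=cv2.solvePnPGeneric(ob,im,K,np.array([s['k1'],0,0,0]),flags=cv2.SOLVEPNP_IPPE)
R=cv2.Rodrigues(np.array(s['rvec'],float))[0];t=np.array(s['tvec'],float).ravel()
for r,tt,er in zip(rs,ts,err):
    Rw=R.T@cv2.Rodrigues(r)[0];p=R.T@(tt.ravel()-t);print(p-e,np.round(Rw,2).tolist(),er)
"
```

```text
[-0.04452044 -0.00270601  0.05097641] [[0.99, -0.06, -0.15], [0.06, 1.0, -0.01], [0.15, 0.0, 0.99]] [3.3613491]
[-0.04829236 -0.00295691  0.04984462] [[0.83, -0.06, -0.56], [0.05, 1.0, -0.04], [0.56, 0.01, 0.83]] [7.50205148]
```

```bash
python3 -c "
from h import *
s=snap('top','t26')
for p in [(336,135,0),(395,138,0),(397,125,0),(300,141,0)]: print(p,onz(s,*p))"
```

```text
(336, 135, 0) [ 0.73971428 -0.14032265  0.        ]
(395, 138, 0) [ 0.73156877 -0.30150047  0.        ]
(397, 125, 0) [ 0.76905404 -0.30894102  0.        ]
(300, 141, 0) [ 0.72195763 -0.04064239  0.        ]
```

View pics/t26.png

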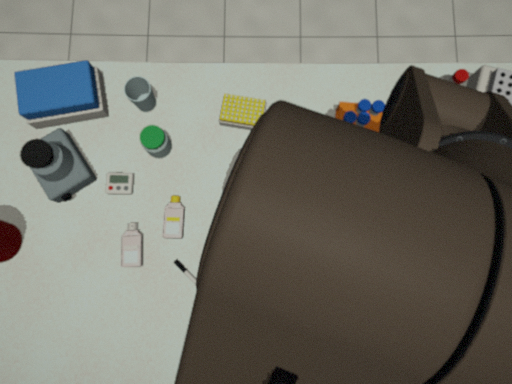

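```bash
python3 -m pendant '5 2 0 0 0;5 2.2 0 0 0;5 0 0 -1.5 0;5 0 0 -1.5 0;5 0 0 -0.9 0;5 0 0 0 0'; python3 -m pendant '5 -0.4 0 0 0;5 -0.4 0 0 0;5 0 0 0 0';python3 -m pendant '5 -0.4 0 0 0;5 -0.4 0 0 0;5 0 0 0 0'
```

```text
t: 33.0
eef_pos: [0.6585, -0.2003, 0.0641]
ee_rot: [0.095, -3.137, -0.002]
contact_force: [-0.2, -0.4, -1.7]
grip_width: 0.0513
t: 33.3
eef_pos: [0.6519, -0.2009, 0.0669]
ee_rot: [-0.095, 3.14, -0.0]
contact_force: [0.4, 1.3, -2.6]
grip_width: 0.051
t: 33.6
eef_pos: [0.6438, -0.2007, 0.0665]
ee_rot: [0.095, -3.14, -0.0]
contact_force: [0.9, 0.2, -1.8]
grip_width: 0.0514
```

```bash
python3 -m pendant '5 -0.5 0 0 0;5 -0.5 0 0 0;5 0 0 0 0'; python3 -m pendant '5 -0.5 0 0 0;5 -0.5 0 0 0;5 0 0 0 0';bash v.sh s27 180 320 270 410;python3 -c "
from ang import *
s=snap('wrist','w27')"
```

```text
t: 33.9
eef_pos: [0.6346, -0.201, 0.0668]
ee_rot: [-0.095, 3.139, -0.001]
contact_force: [4.5, 0.1, 0.4]
grip_width: 0.0512
t: 34.2
eef_pos: [0.6258, -0.2013, 0.0675]
ee_rot: [-0.095, 3.137, -0.002]
contact_force: [6.2, -0.7, 5.2]
grip_width: 0.0515
```

View pics/w27.png

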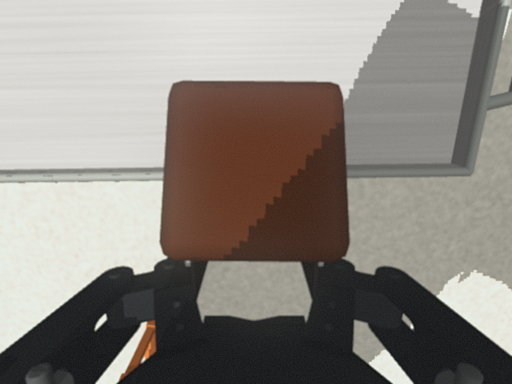

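View pics/s27c.png

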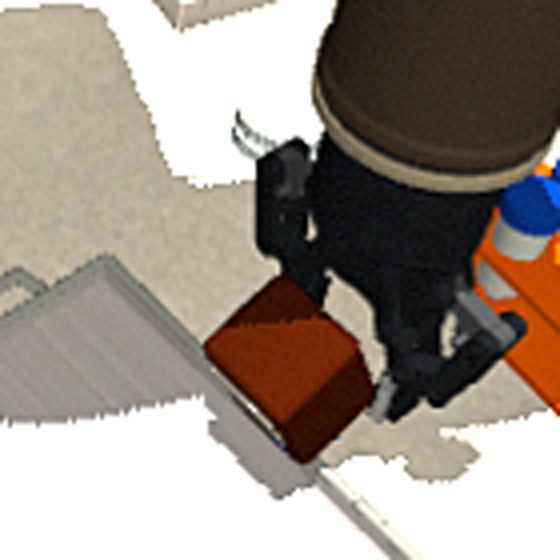

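```bash
python3 -m pendant '5 -0.5 0 0.15 0;5 -0.5 0 0.15 0;5 -0.5 0 0.1 0;5 0 0 0 0'; python3 -m pendant '5 -0.5 0 0.05 0;5 -0.5 0 0.05 0;5 -0.5 0 0 0;5 0 0 0 0';bash v.sh s28 180 320 270 410;python3 -c "
from ang import *
s=snap('wrist','w28')"
```

```text
t: 34.7
eef_pos: [0.6101, -0.2013, 0.0712]
ee_rot: [-0.095, 3.138, -0.002]
contact_force: [3.9, -1.8, 5.2]
grip_width: 0.051
t: 35.1
eef_pos: [0.5942, -0.2009, 0.0716]
ee_rot: [-0.095, 3.14, -0.0]
contact_force: [2.8, 0.3, 6.1]
grip_width: 0.0516
```

View pics/w28.png

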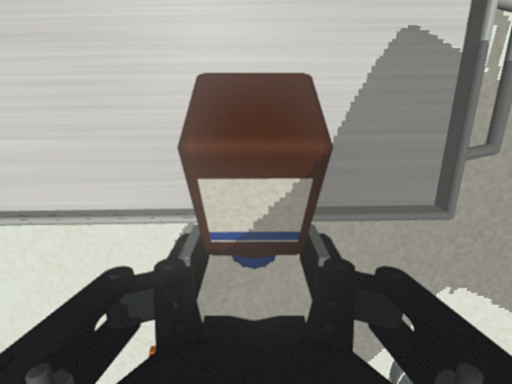

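View pics/s28c.png

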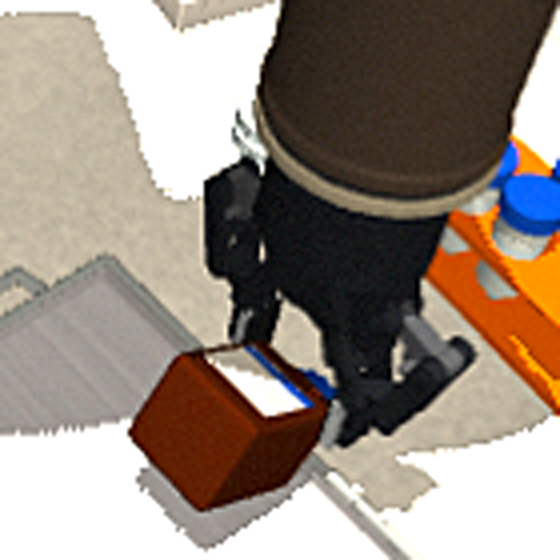

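```bash
cat > pnp.py <<'E'
from h import *
def base(im):
    s=snap('wrist');e=get_obs()['eef_pos'];K=np.array(s['camera_matrix'])
    ob=np.array([[-26,-26,0],[-26,26,0],[26,26,0],[26,-26,0]],float)/1000
    n,rs,ts,err=cv2.solvePnPGeneric(ob,np.array(im,float),K,np.array([s['k1'],0,0,0]),flags=cv2.SOLVEPNP_IPPE)
    R=cv2.Rodrigues(np.array(s['rvec'],float))[0];t=np.array(s['tvec'],float).ravel()
    for r,tt,er in zip(rs,ts,err):
        Rw=R.T@cv2.Rodrigues(r)[0];p=R.T@(tt.ravel()-t);x=Rw[:,0]
        print('base-TCP mm',np.round(1000*(p-e)),'phi',np.round(np.degrees(np.arctan2(x[0],x[2])),1),'err',er)
E
python3 -c "
from pnp import *
base([(196,73),(312,73),(331,150),(179,150)])"
```

```text
base-TCP mm [-72.  -4.   5.] phi 33.1 err [0.98978839]
base-TCP mm [-66.  -4.  17.] phi 146.2 err [21.10470847]
```

```bash
python3 -m pendant '5 -0.5 0 -0.1 0;5 -0.5 0 -0.2 0;5 -0.5 0 -0.2 0;5 -0.2 0 -0.4 0;5 -0.1 0 -0.4 0;5 -0.1 0 -0.4 0;5 0 0 0 0';bash v.sh s29 180 320 270 410;python3 -c "
from ang import *
s=snap('wrist','w29')"
```

```text
t: 35.95
eef_pos: [0.574, -0.2008, 0.0545]
ee_rot: [0.095, -3.138, -0.001]
contact_force: [-8.0, -2.9, 17.5]
grip_width: 0.0513
```

View pics/w29.png

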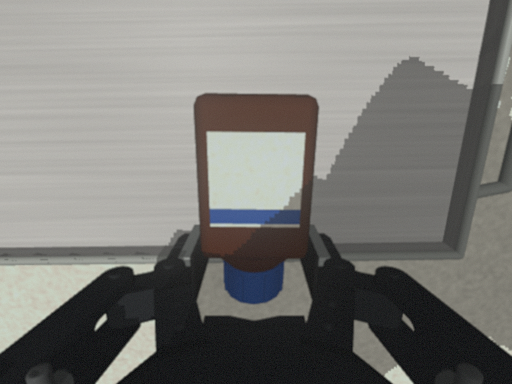

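View pics/s29c.png

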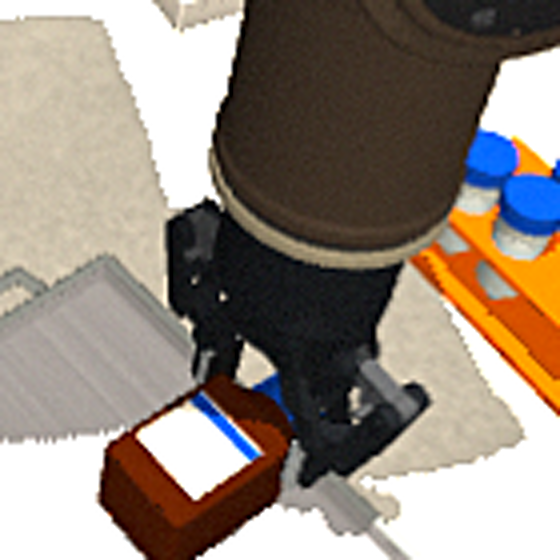

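```bash
python3 -m pendant '5 0 0 2 0;5 0 0 3 0;5 -1.5 -3 1 0;5 -1.5 -3 0 0;5 -1.5 -3 0 0;5 -1.2 -3 0 0;5 -1 -2 0 0;5 0 0 0 0';python3 -c "
from h import *
snap('wrist','w30');snap('side','s30')"
```

```text
t: 36.85
eef_pos: [0.5064, -0.3426, 0.1137]
ee_rot: [0.091, -3.139, -0.001]
contact_force: [0.8, 1.0, -1.9]
grip_width: 0.0515
```

View pics/w30.png

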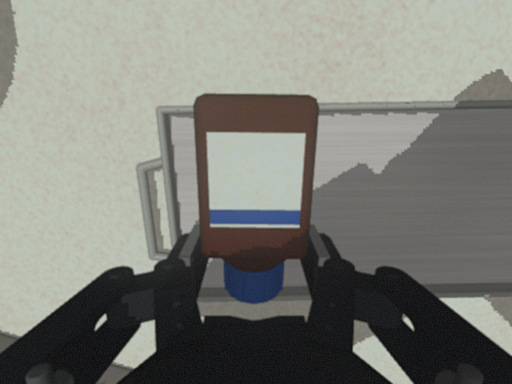

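View pics/s30.png

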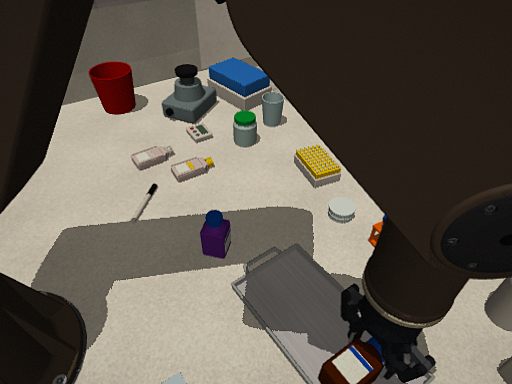

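```bash
cat >> pnp.py <<'E'
def topface(im,L=.076,w=.052):
    s=snap('wrist');e=get_obs()['eef_pos'];K=np.array(s['camera_matrix'])
    ob=np.array([[0,-w/2,0],[0,w/2,0],[L,w/2,0],[L,-w/2,0]],float)
    n,rs,ts,err=cv2.solvePnPGeneric(ob,np.array(im,float),K,np.array([s['k1'],0,0,0]),flags=cv2.SOLVEPNP_IPPE)
    R=cv2.Rodrigues(np.array(s['rvec'],float))[0];t=np.array(s['tvec'],float).ravel()
    for r,tt,er in zip(rs,ts,err):
        Rw=R.T@cv2.Rodrigues(r)[0];p=R.T@(tt.ravel()-t);x=Rw[:,0]
        print('rear top edge-TCP mm',np.round(1000*(p-e)),'psi',np.round(np.degrees(np.arctan2(x[2],x[0])),1),'err',er)
E
python3 -c "
from pnp import *
topface([(195,95),(318,95),(310,257),(202,257)])"
```

```text
rear top edge-TCP mm [-76.  -4.  -0.] psi -0.8 err [1.08716269]
rear top edge-TCP mm [-77.  -4. -21.] psi 31.9 err [6.11346105]
```

```bash
bash v.sh s31 284 384 300 440
```

```text
(no output)
```

View pics/s31c.png

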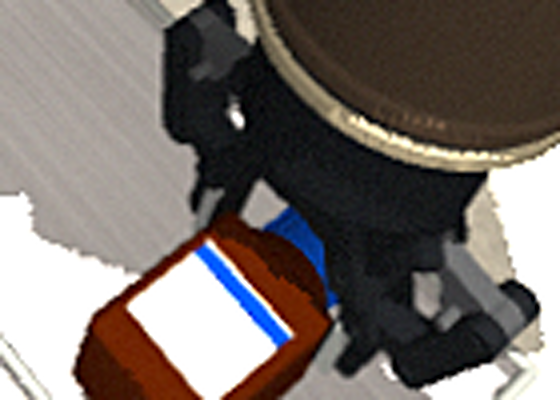

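```bash
python3 -c "
from h import *
s=snap('side');e=get_obs()['eef_pos']
def q(a,b,y):
    o,d=ray(s,300+a/4,284+b/4);return o+d*(y-o[1])/d[1]
for p,y in (((95,315),-.3250),((225,215),-.3205),((330,320),-.371)): print(q(*p,y)-e)
A=q(95,315,-.3250);B=q(225,215,-.3205);print(np.linalg.norm(A-B),np.degrees(np.arctan2(B[2]-A[2],B[0]-A[0])))
"
```

```text
[-0.08222572  0.01468156  0.01995748]
[-0.01539751  0.01918156  0.01179596]
[-0.02492452 -0.03131844  0.04000599]
0.06747496469747083 -6.9628781424533965
```

```bash
python3 -m pendant '5 1.5 0 0 0;5 1 0 0 0;5 0 0 -2 0;5 0 0 -2 0;5 0 0 -1 0;5 0 0 -0.2 0;5 0 0 0 0'; python3 -m pendant '5 -0.4 0 0 0;5 -0.3 0 0 0;5 -0.2 0 0 0;5 0 0 0 0'; python3 -m pendant '5 -0.3 0 0 0;5 -0.2 0 0 0;5 0 0 0 0'
```

```text
t: 37.8
eef_pos: [0.5336, -0.3406, 0.0624]
ee_rot: [0.096, -3.14, -0.0]
contact_force: [0.1, 0.6, -0.4]
grip_width: 0.0514
t: 38.2
eef_pos: [0.5241, -0.3409, 0.0627]
ee_rot: [-0.095, 3.14, -0.0]
contact_force: [0.2, -0.2, -1.6]
grip_width: 0.0509
t: 38.5
eef_pos: [0.5191, -0.3407, 0.0623]
ee_rot: [0.095, -3.14, -0.0]
contact_force: [0.1, 0.3, -1.1]
grip_width: 0.0511
```

```bash
python3 -m pendant '5 -0.3 0 0 0;5 -0.2 0 0 0;5 0 0 0 0';  python3 -m pendant '5 -0.3 0 0 0;5 -0.2 0 0 0;5 0 0 0 0'; python3 -m pendant '5 -0.2 0 0.1 0;5 -0.2 0 0.2 0;5 0 0 0 0';python3 -c "
from h import *
snap('wrist','w32')"
```

```text
t: 38.8
eef_pos: [0.5142, -0.3408, 0.0624]
ee_rot: [0.095, -3.14, 0.0]
contact_force: [-0.6, 0.3, 0.2]
grip_width: 0.0514
t: 39.1
eef_pos: [0.5091, -0.3408, 0.0624]
ee_rot: [0.095, -3.14, -0.0]
contact_force: [-0.7, -1.8, 0.2]
grip_width: 0.051
t: 39.4
eef_pos: [0.505, -0.3407, 0.0654]
ee_rot: [0.095, -3.14, -0.0]
contact_force: [0.8, -0.3, -0.7]
grip_width: 0.051
```

View pics/w32.png

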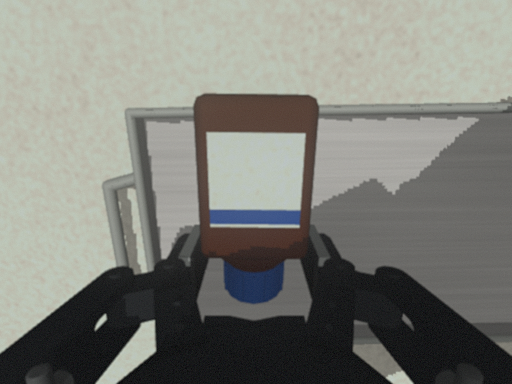

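```bash
python3 -m pendant '5 1.5 0 0 0;5 1.1 0 0 0;5 0 0 -0.8 0;5 0 0 -0.4 0;5 0 0 0 0'; python3 -m pendant '5 0 0 -0.3 0;5 0 0 -0.2 0;5 0 0 0 0'
```

```text
t: 39.95
eef_pos: [0.5306, -0.3404, 0.0523]
ee_rot: [0.095, -3.139, -0.001]
contact_force: [0.4, -0.2, -1.8]
grip_width: 0.0514
t: 40.25
eef_pos: [0.532, -0.3407, 0.0506]
ee_rot: [-0.095, 3.138, -0.001]
contact_force: [-2.9, 9.7, 36.3]
grip_width: 0.0516
```

```bash
python3 -m pendant '5 0 0 0.7 0;5 -0.5 0 0 0;5 -0.5 0 0 0;5 -0.3 0 0 0;5 0 0 0 0'; python3 -m pendant '5 -0.3 0 0 0;5 -0.2 0 0 0;5 0 0 0 0'
```

```text
t: 40.75
eef_pos: [0.5183, -0.3408, 0.0551]
ee_rot: [-0.094, 3.139, -0.0]
contact_force: [3.2, 1.6, -1.7]
grip_width: 0.0513
t: 41.05
eef_pos: [0.5164, -0.3416, 0.0563]
ee_rot: [-0.094, 3.134, -0.004]
contact_force: [18.9, 6.4, 4.8]
grip_width: 0.0512
```

```bash
python3 -m pendant '5 -0.2 0 0.5 0;5 0 0 0 0'; python3 -m pendant '5 -0.3 0 0.5 0;5 -0.3 0 0.5 0;5 0 0 0 0'; python3 -m pendant '5 -0.35 0 0.4 0;5 -0.35 0 0.4 0;5 0 0 0 0';python3 -c "
from h import *
snap('wrist','w33')"
```

```text
t: 41.25
eef_pos: [0.5128, -0.3412, 0.0609]
ee_rot: [-0.095, 3.137, -0.002]
contact_force: [10.4, 4.2, 2.0]
grip_width: 0.0515
t: 41.55
eef_pos: [0.5057, -0.3411, 0.0706]
ee_rot: [-0.095, 3.139, -0.001]
contact_force: [6.0, 0.3, 0.4]
grip_width: 0.0513
t: 41.85
eef_pos: [0.4986, -0.3411, 0.0784]
ee_rot: [-0.095, 3.139, -0.001]
contact_force: [5.4, -0.5, -0.1]
grip_width: 0.0513
```

View pics/w33.png

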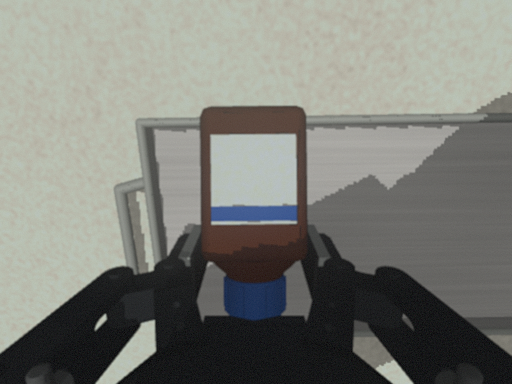

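```bash
python3 -m pendant '5 -0.4 0 0.36 0;5 -0.4 0 0.34 0;5 -0.4 0 0.3 0;5 -0.45 0 0.28 0;5 0 0 0 0'; python3 -m pendant '5 -0.45 0 0.24 0;5 -0.45 0 0.2 0;5 -0.5 0 0.18 0;5 -0.5 0 0.15 0;5 0 0 0 0';python3 -c "
from h import *
snap('wrist','w34')"
```

```text
t: 42.4
eef_pos: [0.482, -0.341, 0.0912]
ee_rot: [-0.095, 3.14, -0.001]
contact_force: [4.5, -0.4, 1.5]
grip_width: 0.0514
t: 42.9
eef_pos: [0.4633, -0.3413, 0.099]
ee_rot: [-0.095, 3.139, -0.002]
contact_force: [5.0, -1.3, 2.1]
grip_width: 0.0513
```

View pics/w34.png

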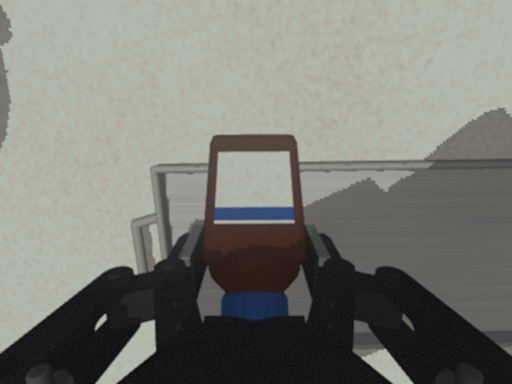

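```bash
python3 -m pendant '5 -0.5 0 0.12 0;5 -0.5 0 0.1 0;5 -0.5 0 0.06 0;5 -0.5 0 0.02 0;5 0 0 0 0'; python3 -m pendant '5 -0.5 0 0 0;5 -0.5 0 -0.02 0;5 -0.5 0 -0.06 0;5 -0.5 0 -0.1 0;5 0 0 0 0';python3 -c "
from h import *
snap('wrist','w35')"
```

```text
t: 43.45
eef_pos: [0.4435, -0.3416, 0.1021]
ee_rot: [-0.095, 3.139, -0.002]
contact_force: [4.7, -2.0, 5.2]
grip_width: 0.0513
t: 43.95
eef_pos: [0.4233, -0.3417, 0.1003]
ee_rot: [-0.095, 3.139, -0.002]
contact_force: [1.1, -4.2, 8.5]
grip_width: 0.0514
```

View pics/w35.png

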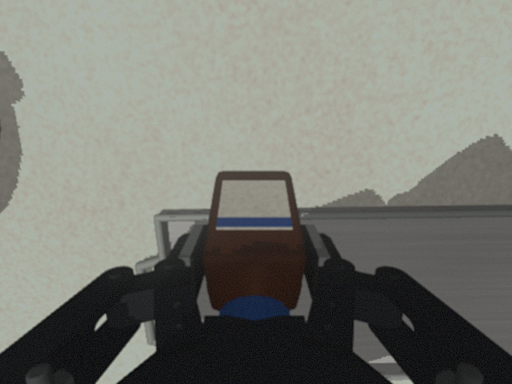

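```bash
python3 -m pendant '5 0 0 2 0;5 0 0 0.5 0;5 3 0 0 0;5 3 0 0 0;5 2 0 0 0;5 1.6 0 0 0;5 0 0 -1.5 0;5 0 0 -1 0;5 0 0 -0.3 0;5 0 0 0 0'; python3 -m pendant '5 0 0 -0.3 0;5 0 0 -0.2 0;5 0 0 0 0'; python3 -m pendant '5 0 0 -0.3 0;5 0 0 0 0';bash v.sh s36 244 384 300 440;python3 -c "
from h import *
snap('wrist','w36')"
```

```text
t: 45.0
eef_pos: [0.5175, -0.3403, 0.0958]
ee_rot: [0.095, -3.138, -0.002]
contact_force: [0.6, 0.4, -1.6]
grip_width: 0.0515
t: 45.3
eef_pos: [0.5188, -0.3408, 0.092]
ee_rot: [-0.095, 3.14, -0.0]
contact_force: [-0.4, 0.2, -1.2]
grip_width: 0.0515
t: 45.5
eef_pos: [0.5191, -0.341, 0.0892]
ee_rot: [-0.095, 3.14, -0.001]
contact_force: [-0.2, 0.0, 1.8]
grip_width: 0.0512
```

View pics/s36c.png

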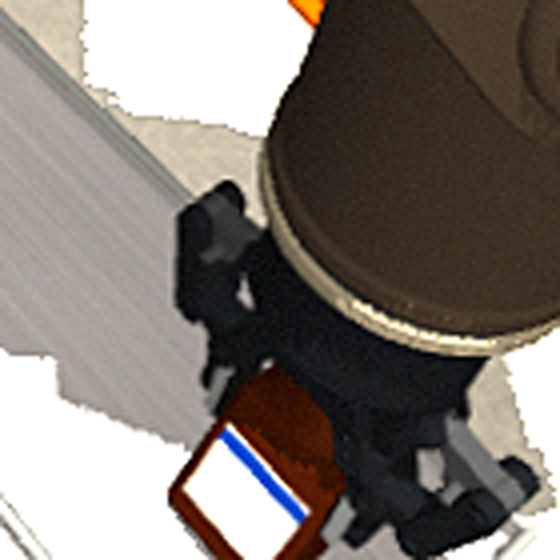

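View pics/w36.png

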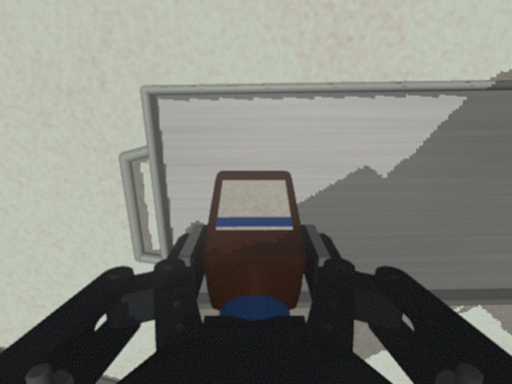

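```bash
python3 -c "
from pnp import *
topface([(219,172),(291,172),(304,234),(206,234)])"; python3 -m pendant '5 0 0 -0.3 0;5 0 0 0 0'; python3 -m pendant '5 0 0 -0.2 0;5 0 0 0 0'
```

```text
rear top edge-TCP mm [-23.  -1. -83.] psi 79.3 err [1.28916975]
rear top edge-TCP mm [-43.  -2.  -3.] psi -41.0 err [11.96159598]
t: 45.85
eef_pos: [0.5197, -0.3418, 0.0882]
ee_rot: [-0.095, 3.138, -0.003]
contact_force: [-7.9, -0.2, 32.4]
grip_width: 0.0511
t: 46.05
eef_pos: [0.5201, -0.3419, 0.0872]
ee_rot: [-0.095, 3.137, -0.004]
contact_force: [-10.2, 2.1, 48.3]
grip_width: 0.051
```

```bash
python3 -m pendant '5 0 0 0.4 0;5.2 0 0 0 0;5.3 0 0 0 0;5.6 0 0 0 0;6.5 0 0 0 0;8.5 0 0 0 0;8.5 0 0 0 0;8.5 0 0 2 0;8.5 0 0 4 0;8.5 -1 3 4 0;8.5 0 4 2 0;8.5 0 4 0 0'; python3 -m pendant '8.5 0 5 0 0;8.5 0 5 0 0;8.5 0 5 0 0; 8.5 0 5 0 0'; python3 -c "
from h import *
snap('top','t37');snap('side','s37')"
```

```text
t: 47.25
eef_pos: [0.5102, -0.2313, 0.2103]
ee_rot: [-0.093, 3.136, -0.004]
contact_force: [0.1, 1.4, 0.2]
grip_width: 0.0852
t: 47.65
eef_pos: [0.5088, -0.0295, 0.2074]
ee_rot: [-0.095, 3.14, -0.0]
contact_force: [1.4, -0.8, 0.5]
grip_width: 0.085
```

View pics/t37.png

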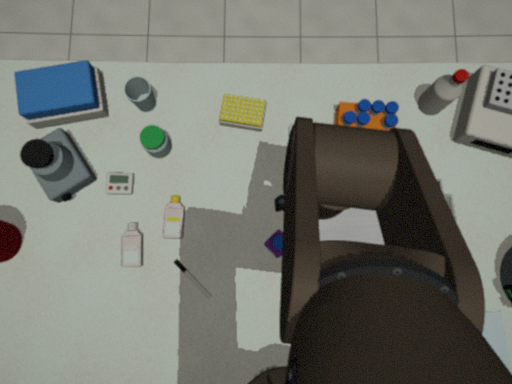

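View pics/s37.png

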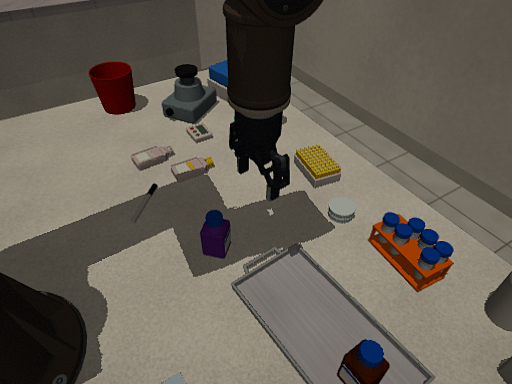

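Bottle stands upright in the tray at side (365,365). Now I measure the white flask in the fresh top view, unshadowed at (132,245).

```bash
cat > fl.py <<'E'
from h import *
def flask(x0,x1,y0,y1,name):
    s=snap('top');f=s['frame'][y0:y1,x0:x1].astype(int)
    big=cv2.resize(s['frame'][y0:y1,x0:x1],None,fx=8,fy=8,interpolation=cv2.INTER_CUBIC)
    cv2.imwrite('pics/%s.png'%name,cv2.cvtColor(np.clip(big*1.4,0,255).astype(np.uint8),cv2.COLOR_RGB2BGR))
    d=f[...,0]-f[...,1];m=(d>2).astype(np.uint8)
    m=cv2.morphologyEx(m,cv2.MORPH_CLOSE,np.ones((3,3)))
    full=np.zeros(s['frame'].shape[:2],np.uint8);full[y0:y1,x0:x1]=m
    c=max(cv2.findContours(full,cv2.RETR_EXTERNAL,cv2.CHAIN_APPROX_NONE)[0],key=cv2.contourArea)[:,0,:]
    P=np.array([onz(s,u,v,.024)[:2] for u,v in c],np.float32)*1000
    print(c.min(0),c.max(0),cv2.minAreaRect(P))
E
python3 -c "
from fl import *
flask(115,150,215,275,'fw');flask(158,190,190,245,'fy')"
```

```text
[121 224] [142 266] ((432.8213806152344, 399.3790283203125), (108.41462707519531, 53.47187805175781), 4.054861545562744)
[163 195] [189 241] ((503.69659423828125, 287.45379638671875), (67.80352020263672, 119.9127197265625), 89.02960968017578)
```

View pics/fw.png

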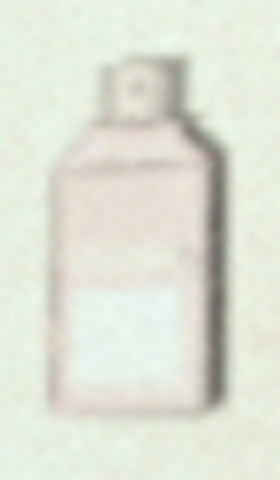

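View pics/fy.png

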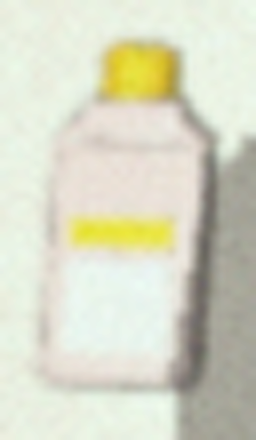

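```bash
python3 -c "
from h import *
s=snap('top')
for nm,ox,oy,pts in (('W',115,215,[(52,410),(203,410),(138,90),(58,172),(203,165)]),('Y',158,190,[(47,385),(183,387),(142,70),(62,145),(203,150)])):
    Q=[onz(s,ox+a/8-.4,oy+b/8-.4,z)[:2]*1000 for (a,b),z in zip(pts,(.024,.024,.022,.024,.024))]
    print(nm,np.round(Q,0).tolist(),'rear mid',np.round((Q[0]+Q[1])/2),'w',np.linalg.norm(Q[0]-Q[1]))
    d=Q[2]-(Q[0]+Q[1])/2;print('axis deg',np.degrees(np.arctan2(d[1],d[0])),np.linalg.norm(d))
"
```

```text
W [[380.0, 422.0], [380.0, 375.0], [482.0, 402.0], [455.0, 426.0], [458.0, 379.0]] rear mid [380. 398.] w 47.61128800296249
axis deg 2.2679789788620197 101.91721876239487
Y [[451.0, 319.0], [451.0, 275.0], [555.0, 293.0], [530.0, 318.0], [528.0, 272.0]] rear mid [451. 297.] w 43.786784250576346
axis deg -2.0794046444324086 103.83244924658366
```

```bash
python3 -m pendant '8.5 -0.7 4.8 0 -1;8.5 -0.7 4.8 0 0;8.5 -0.8 4.8 0 0;8.5 -0.8 4.8 0 0;8.5 -0.8 4.8 0 0;8.5 -0.8 4.8 0 0;8.5 -0.8 4.8 0 0;8.5 -0.8 4.8 -2 0;8.5 -0.7 4.6 -2 0;8.5 0 0 -2 0;8.5 0 0 0 0'; python3 -c "
from h import *
snap('wrist','w38');snap('side','s38')"
```

```text
t: 49.0
eef_pos: [0.4401, 0.3946, 0.1459]
ee_rot: [0.068, -3.138, 0.004]
contact_force: [-0.3, -0.6, 0.5]
grip_width: 0.0849
```

View pics/w38.png

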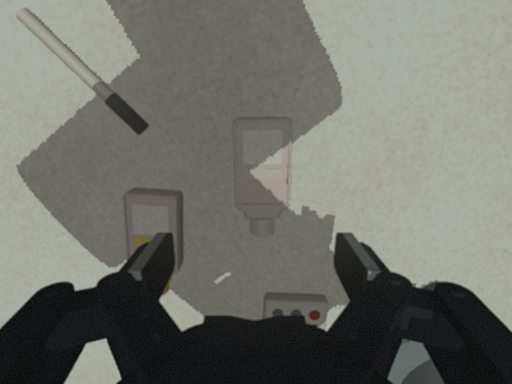

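View pics/s38.png

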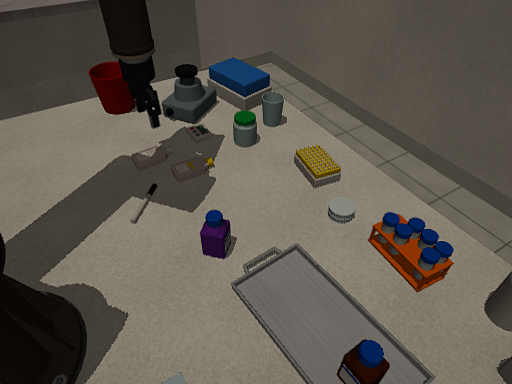

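```bash
python3 -c "
from h import *
s=snap('wrist')
for p in ((234,119),(291,119),(236,203),(292,203),(262,236)): print(onz(s,*p,.024))
for p in ((125,190),(183,192)): print('Y',onz(s,*p,.024))
"
```

```text
[0.38168142 0.37427439 0.024     ]
[0.37969021 0.42344934 0.024     ]
[0.45869086 0.37767683 0.024     ]
[0.45654799 0.43046585 0.024     ]
[0.49200479 0.40386179 0.024     ]
Y [0.45003678 0.2740946  0.024     ]
Y [0.44979995 0.32805203 0.024     ]
```

```bash
python3 -m pendant '8.5 0 0.7 -4 0;8.5 0 0 -4 0;8.5 0 0 -2.5 0;8.5 0 0 -0.7 0;8.5 0 0 0 0;5.0 0 0 0 0;5.0 0 0 0 0;5.0 0 0 0 0;5.0 0 0 0 0;5 0 0 0 0' 20; python3 -m pendant '5.0 0 0 2 0;5 0 0 3 0;5 0 0 3 0;5 0 0 0 0'; python3 -c "
from h import *
snap('wrist','w39')"
```

```text
t: 50.15
eef_pos: [0.4415, 0.4032, 0.0382]
ee_rot: [-0.068, 3.139, 0.002]
contact_force: [0.7, -2.1, 10.6]
grip_width: 0.0515
t: 50.55
eef_pos: [0.4424, 0.4043, 0.121]
ee_rot: [-0.068, 3.136, 0.007]
contact_force: [0.4, 0.3, -2.0]
grip_width: 0.0513
```

View pics/w39.png

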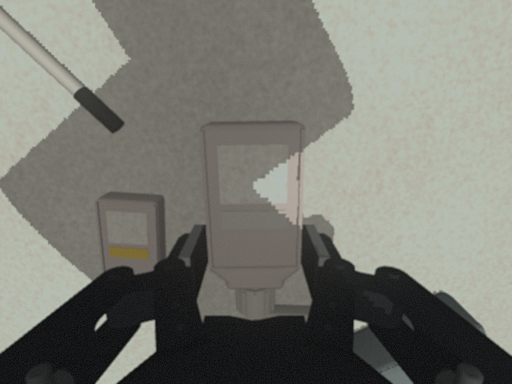

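```bash
python3 -m pendant '5.0 0 0 3 1;5 0 0 3.5 0;5 0.5 -4.5 0 0;5 0.5 -4.5 0 0;5 0.5 -4.5 0 0;5 0.5 -4.5 0 0;5 0.5 -4.5 0 0;5 0.5 -4.5 0 0;5 0.5 -4.5 0 0;5 0.5 -4.5 0 0;5 0.5 -4.5 0 0;5 0.5 -4.5 0 0'; python3 -m pendant '5 0.5 -4.5 0 0;5 0.5 -4.5 0 0;5 0.5 -4.5 0 0;5 0.4 -4.4 0 0;5 0 0 0 0'; python3 -c "
from h import *
snap('wrist','w40');snap('top','t40')"
```

```text
t: 51.8
eef_pos: [0.4901, -0.0491, 0.1811]
ee_rot: [0.095, -3.14, -0.0]
contact_force: [1.0, 0.6, -0.7]
grip_width: 0.0515
t: 52.3
eef_pos: [0.5101, -0.2311, 0.181]
ee_rot: [-0.09, 3.139, -0.002]
contact_force: [0.7, -0.0, -0.5]
grip_width: 0.0514
```

View pics/w40.png

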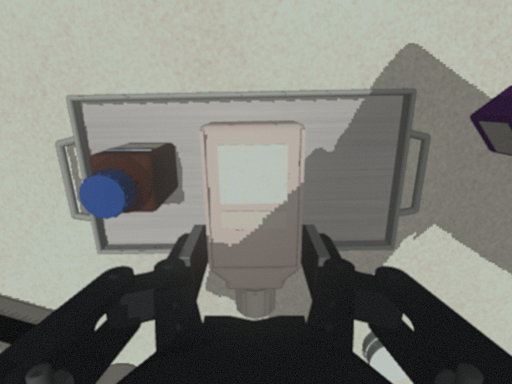

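```bash
python3 -m pendant '5 0 0 -4 0;5 0 0 -4 0;5 0 0 -3 0;5 0 0 -1.5 0;5 0 0 -0.6 0;5 0 0 0 0;5 -0.5 0 0 0;5 -0.4 0 0 0;5 0 0 0 0'; python3 -m pendant '5 -0.3 0 0 0;5 -0.2 0 0 0;5 0 0 0 0';python3 -m pendant '5 -0.3 0 0 0;5 0 0 0 0'
```

```text
t: 53.3
eef_pos: [0.5002, -0.2263, 0.0513]
ee_rot: [-0.095, 3.14, -0.001]
contact_force: [0.2, 0.1, -0.9]
grip_width: 0.0513
t: 53.6
eef_pos: [0.4953, -0.2264, 0.0506]
ee_rot: [0.095, -3.14, -0.0]
contact_force: [0.3, 0.3, -0.3]
grip_width: 0.0513
t: 53.8
eef_pos: [0.4943, -0.2268, 0.0511]
ee_rot: [-0.094, 3.137, -0.002]
contact_force: [8.9, 3.1, 1.1]
grip_width: 0.0515
```

```bash
python3 -m pendant '5 -0.2 0 0.3 0;5 0 0 0 0'; python3 -m pendant '5 -0.25 0 0.4 0;5 0 0 0 0'; python3 -m pendant '5 -0.25 0 0.4 0;5 0 0 0 0';python3 -c "
from h import *
snap('wrist','w41')"
```

```text
t: 54.0
eef_pos: [0.4924, -0.227, 0.0542]
ee_rot: [-0.095, 3.137, -0.003]
contact_force: [7.3, 0.4, 0.1]
grip_width: 0.051
t: 54.2
eef_pos: [0.4896, -0.2271, 0.0582]
ee_rot: [-0.095, 3.137, -0.003]
contact_force: [6.3, 0.1, -0.7]
grip_width: 0.0515
t: 54.4
eef_pos: [0.4868, -0.227, 0.0621]
ee_rot: [-0.095, 3.137, -0.002]
contact_force: [4.8, -1.8, -0.8]
grip_width: 0.0518
```

View pics/w41.png

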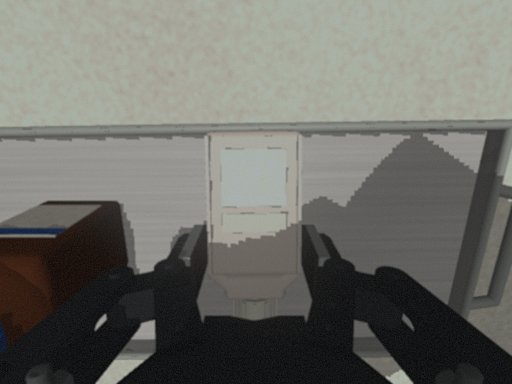

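```bash
python3 -m pendant '5 -0.25 0 0.4 0;5 -0.27 0 0.4 0;5 -0.3 0 0.38 0;5 0 0 0 0'; python3 -m pendant '5 -0.32 0 0.36 0;5 -0.35 0 0.35 0;5 -0.37 0 0.32 0;5 0 0 0 0';python3 -c "
from h import *
snap('wrist','w42')"
```

```text
t: 54.85
eef_pos: [0.4773, -0.2264, 0.0738]
ee_rot: [-0.095, 3.14, -0.001]
contact_force: [4.8, -0.1, -0.5]
grip_width: 0.0514
t: 55.25
eef_pos: [0.4659, -0.226, 0.0838]
ee_rot: [0.095, -3.139, -0.001]
contact_force: [-0.7, -0.2, -0.7]
grip_width: 0.0515
```

View pics/w42.png

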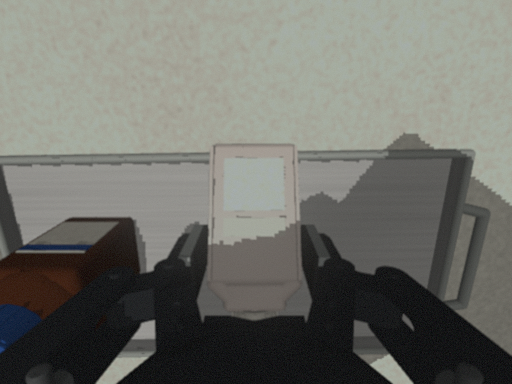

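```bash
python3 -c "
from pnp import *
topface([(210,144),(297,144),(301,283),(209,283)],L=.080)"
```

```text
rear top edge-TCP mm [-50.  -3. -47.] psi 26.6 err [1.15987631]
rear top edge-TCP mm [-51.  -4. -40.] psi 17.3 err [1.32184485]
```

```bash
python3 -m pendant '5 1.2 0 0 0;5 0.8 0 0 0;5 0 0 -0.5 0;5 0 0 -0.3 0;5 0 0 0 0;5 -0.4 0 0 0;5 -0.3 0 0 0;5 0 0 0 0'; python3 -m pendant '5 -0.3 0 0 0;5 -0.2 0 0 0;5 0 0 0 0'
```

```text
t: 56.15
eef_pos: [0.4793, -0.2262, 0.0757]
ee_rot: [0.095, -3.14, -0.0]
contact_force: [0.3, 1.1, -1.3]
grip_width: 0.0513
t: 56.45
eef_pos: [0.4746, -0.2263, 0.0756]
ee_rot: [0.095, -3.14, -0.0]
contact_force: [0.0, 1.1, -0.5]
grip_width: 0.0512
```

```bash
python3 -m pendant '5 -0.2 0 0 0;5 -0.2 0 0 0;5 0 0 0 0'; python3 -m pendant '5 -0.2 0 0.1 0;5 -0.2 0 0.1 0;5 0 0 0 0'; python3 -m pendant '5 -0.3 0 0.2 0;5 -0.3 0 0.2 0;5 0 0 0 0';python3 -c "
from h import *
snap('wrist','w43')"
```

```text
t: 56.75
eef_pos: [0.4726, -0.2267, 0.0763]
ee_rot: [-0.094, 3.137, -0.002]
contact_force: [8.2, 5.9, 4.3]
grip_width: 0.0514
t: 57.05
eef_pos: [0.4691, -0.2271, 0.0786]
ee_rot: [-0.095, 3.136, -0.003]
contact_force: [9.7, 2.6, 6.6]
grip_width: 0.0511
t: 57.35
eef_pos: [0.4624, -0.227, 0.0824]
ee_rot: [-0.095, 3.137, -0.003]
contact_force: [5.7, -0.5, 3.6]
grip_width: 0.0513
```

View pics/w43.png

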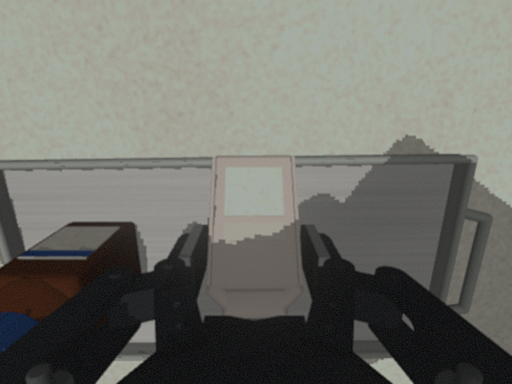

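```bash
python3 -m pendant '5 -0.35 0 0.2 0;5 -0.35 0 0.18 0;5 0 0 0 0';python3 -m pendant '5 -0.4 0 0.15 0;5 0 0 0 0';python3 -c "
from h import *
snap('wrist','w44')"; bash v.sh s44 230 370 260 400
```

```text
t: 57.7
eef_pos: [0.455, -0.227, 0.0861]
ee_rot: [-0.095, 3.138, -0.002]
contact_force: [4.6, -2.3, 3.3]
grip_width: 0.051
t: 57.9
eef_pos: [0.4511, -0.2271, 0.0875]
ee_rot: [-0.095, 3.138, -0.003]
contact_force: [5.3, -2.6, 5.6]
grip_width: 0.051
```

View pics/w44.png

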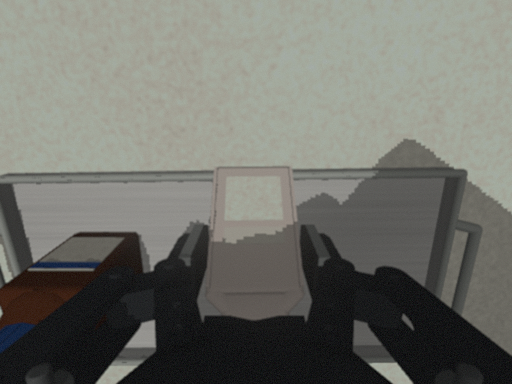

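View pics/s44c.png

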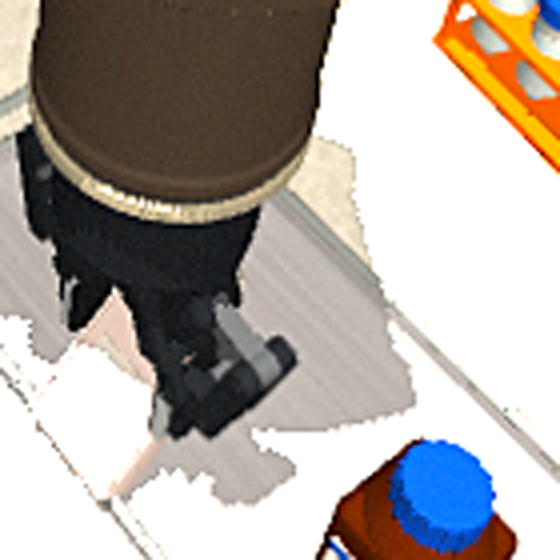

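```bash
python3 -c "
from pnp import *
topface([(214.5,167.5),(292.5,167.5),(302,292),(207.5,292)],L=.080)
topface([(214.5,167.5),(292.5,167.5),(302,292),(207.5,292)],L=.070)
from h import *
s=snap('wrist','w45')
g=cv2.imread('pics/w45.png')[150:330,190:320];cv2.imwrite('pics/w45c.png',cv2.resize(np.clip(g*1.3,0,255).astype(np.uint8),None,fx=3.3,fy=3.3,interpolation=cv2.INTER_CUBIC))"
```

```text
rear top edge-TCP mm [-31.  -2. -64.] psi 46.3 err [0.7068911]
rear top edge-TCP mm [-38.  -3. -32.] psi 3.0 err [4.75966141]
rear top edge-TCP mm [-37.  -1. -39.] psi 26.3 err [3.11224181]
rear top edge-TCP mm [-37.  -4. -37.] psi 23.1 err [3.31744101]
```

View pics/w45c.png

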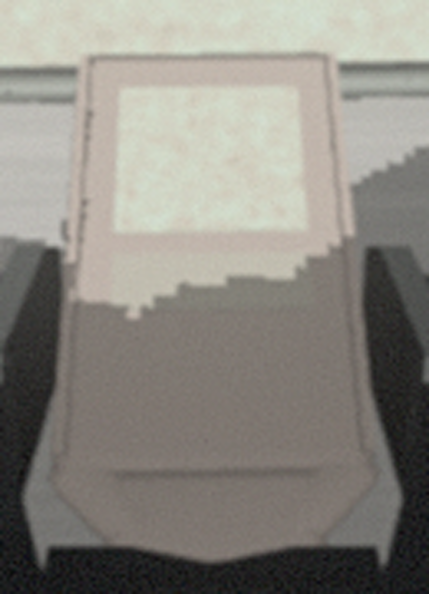

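```bash
python3 -c "
from pnp import *
topface([(214.2,166.7),(291.5,166.7),(304.2,293.5),(205.8,293.5)],L=.080)
topface([(214.2,166.7),(291.5,166.7),(304.2,293.5),(205.8,293.5)],L=.077)
s=snap('side')
"
python3 - <<'E'
import cv2,numpy as np
f=cv2.imread('pics/s44.png')[280:370,255:330];cv2.imwrite('pics/s44d.png',cv2.resize(f,None,fx=7,fy=6.5,interpolation=cv2.INTER_CUBIC))
E
```

```text
rear top edge-TCP mm [-32.  -3. -61.] psi 46.1 err [0.33005788]
rear top edge-TCP mm [-40.  -3. -28.] psi 2.7 err [5.70839849]
rear top edge-TCP mm [-33.  -3. -56.] psi 39.7 err [1.02022566]
rear top edge-TCP mm [-39.  -3. -33.] psi 9.1 err [4.78495317]
```

View pics/s44d.png

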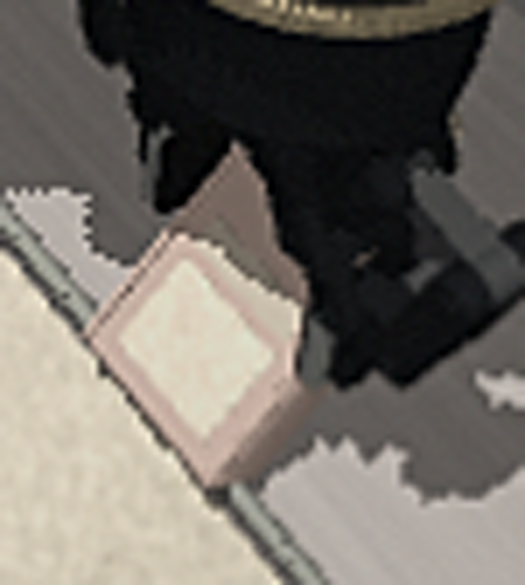

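```bash
python3 -c "
from h import *
s=snap('side');e=get_obs()['eef_pos']
def q(a,b,y):
    o,d=ray(s,255+a/7-.4,280+b/6.5-.4);return o+d*(y-o[1])/d[1]
for dy in (-.003,0,.003):
    A=q(90,340,-.2065+dy);C=q(170,232,-.205+dy);B=q(235,148,-.2025+dy);D=q(213,488,-.2585+dy)
    for a,b in((A,B),(A,C)):
        v=b-a;print(np.degrees(np.arctan2(v[2],v[0])),np.linalg.norm(v))
    print(A-e,D-e)
"; python3 -m pendant '5 0 0 0 0'
```

```text
51.56110192901056 0.06880417334304538
54.94669801381058 0.04031327281018178
[-0.03675138  0.01757408 -0.05454685] [-0.03748027 -0.03442592 -0.04115862]
51.65231138805783 0.06973634318397508
55.00309890159093 0.04085208463463673
[-0.03443188  0.02057408 -0.06235353] [-0.03451968 -0.03142592 -0.0509454 ]
51.74110649790012 0.07066872565143473
55.058029355110214 0.0413909445575279
[-0.03211237  0.02357408 -0.07016021] [-0.03155909 -0.02842592 -0.06073218]
t: 58.45
eef_pos: [0.4513, -0.2271, 0.0874]
ee_rot: [-0.095, 3.138, -0.002]
contact_force: [5.3, -2.7, 5.5]
grip_width: 0.0514
```

```bash
python3 -c "
from h import *
w=snap('wrist');s=snap('side');e=get_obs()['eef_pos']
def tri(r1,r2):
    o1,d1=r1;o2,d2=r2;A=np.stack([d1,-d2],1);t=np.linalg.lstsq(A,o2-o1,rcond=None)[0];p=o1+t[0]*d1;q=o2+t[1]*d2;return (p+q)/2,np.linalg.norm(p-q)
sp=lambda a,b:ray(s,255+a/7-.4,280+b/6.5-.4)
A,ea=tri(ray(w,291.5,166.7),sp(90,340));D,ed=tri(ray(w,214.2,166.7),sp(213,488))
print(A-e,ea,D-e,ed,np.linalg.norm(A-D))
for P,px in((A,(304.2,293.5)),(D,(205.8,293.5))):
  for L in (.077,.08,.083):
    o,d=ray(w,*px);d=d/np.linalg.norm(d);oc=o-P;b=oc@d;c=oc@oc-L*L;disc=b*b-c
    for sg in(-1,1):
        if disc>0:
            F=o+d*(-b+sg*disc**.5);v=F-P;print(L,sg,np.round(np.degrees(np.arcsin(v[2]/L)),1),np.round(v*1000))
"
```

```text
[-0.03110544  0.02473054 -0.07316756] 0.00022799488958153002 [-0.03124863 -0.02862814 -0.06008776] 0.0009758927051875499 0.05493859971329791
0.08 -1 46.8 [55.  5. 58.]
0.08 1 29.7 [69.  2. 40.]
0.083 -1 55.6 [46.  6. 69.]
0.083 1 20.8 [78. -0. 29.]
```

```bash
R='5 0 0 0 0'; python3 -m pendant '5 0 0 0 0;5 0 0 0 0;5 0 0 0 0;5 0 0 0 0;5 0 0 0 0;5 0 0 0 0;5 0 0 0 0;5 0 0 0 0;5 0 0 0 0;5 0 0 0 0;5 0 0 0 0;5 0 0 0 0';python3 -m pendant '5 0 0 0 0;5 0 0 0 0;5 0 0 0 0;5 0 0 0 0;5 0 0 0 0;5 0 0 0 0;5 0 0 0 0;5 0 0 0 0;5 0 0 0 0;5 0 0 0 0;5 0 0 0 0;5 0 0 0 0';python3 -m pendant '5 0 0 0 0;5 0 0 0 0;5 0 0 0 0;5 0 0 0 0;5 0 0 0 0;5 0 0 0 0'
```

```text
t: 59.75
eef_pos: [0.4513, -0.2271, 0.0874]
ee_rot: [-0.095, 3.138, -0.002]
contact_force: [5.7, -2.5, 5.3]
grip_width: 0.0512
t: 60.95
eef_pos: [0.4514, -0.2271, 0.0874]
ee_rot: [-0.095, 3.138, -0.003]
contact_force: [4.7, -2.5, 5.4]
grip_width: 0.0512
t: 61.55
eef_pos: [0.4514, -0.2271, 0.0874]
ee_rot: [-0.095, 3.138, -0.002]
contact_force: [5.3, -3.2, 5.5]
grip_width: 0.0508
```

```bash
python3 -m pendant '5 1 0 0.5 0;5 2 0 0 0;5 1 0 0 0;5 0 0 -0.5 0;5 0 0 -0.4 0;5 0 0 -0.4 0;5 0 0 0 0';python3 -m pendant '5 0.2 0 -0.3 0;5 0.2 0 -0.3 0;5 0 0 0 0'; python3 -m pendant '5 0.2 0 -0.3 0;5 0.2 0 -0.3 0;5 0 0 0 0';python3 -c "
from h import *
snap('wrist','w46')"
```

```text
t: 62.25
eef_pos: [0.4889, -0.226, 0.0781]
ee_rot: [0.095, -3.139, -0.001]
contact_force: [-0.6, 0.6, -0.6]
grip_width: 0.0512
t: 62.55
eef_pos: [0.495, -0.2267, 0.0732]
ee_rot: [-0.095, 3.138, -0.001]
contact_force: [2.2, 0.1, 7.5]
grip_width: 0.0514
t: 62.85
eef_pos: [0.4998, -0.2269, 0.0675]
ee_rot: [-0.095, 3.137, -0.002]
contact_force: [5.2, 1.3, 9.4]
grip_width: 0.0512
```

View pics/w46.png

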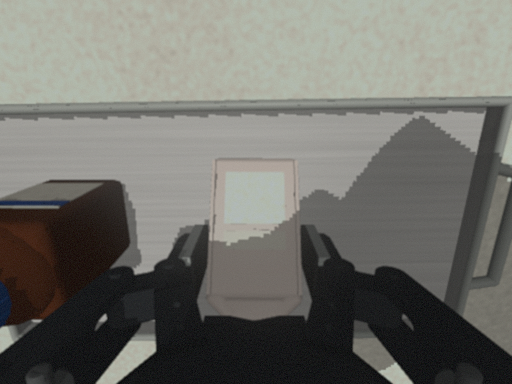

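```bash
python3 -m pendant '5 0.2 0 -0.3 0;5 0.2 0 -0.3 0;5 0.2 0 -0.3 0;5 0 0 0 0'; python3 -m pendant '5 0.1 0 -0.3 0;5 0.1 0 -0.3 0;5 0.1 0 -0.3 0;5 0 0 0 0'; python3 -m pendant '5 0.1 0 -0.2 0;5 0 0 -0.2 0;5 0 0 0 0';python3 -c "
from h import *
snap('wrist','w47')"
```

```text
t: 63.3
eef_pos: [0.5056, -0.2268, 0.0583]
ee_rot: [-0.095, 3.137, -0.002]
contact_force: [5.2, 1.2, 7.5]
grip_width: 0.0509
t: 63.7
eef_pos: [0.5084, -0.2269, 0.0493]
ee_rot: [-0.095, 3.138, -0.002]
contact_force: [4.3, -0.3, 6.0]
grip_width: 0.0506
t: 64.0
eef_pos: [0.5092, -0.2269, 0.0453]
ee_rot: [-0.095, 3.138, -0.002]
contact_force: [4.3, 0.1, 6.0]
grip_width: 0.0511
```

View pics/w47.png

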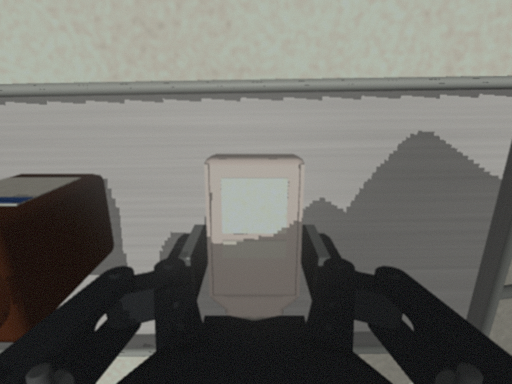

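```bash
python3 -m pendant '5 0 0 -0.2 0;5 0 0 -0.2 0;5 0 0 0 0'; python3 -m pendant '5 0 0 -0.2 0;5 0 0 0 0'
```

```text
t: 64.35
eef_pos: [0.5094, -0.2269, 0.0416]
ee_rot: [-0.095, 3.138, -0.002]
contact_force: [4.8, -0.1, 6.7]
grip_width: 0.0508
t: 64.55
eef_pos: [0.5095, -0.2269, 0.0403]
ee_rot: [-0.095, 3.137, -0.002]
contact_force: [1.3, 2.5, 23.5]
grip_width: 0.0508
```

```bash
python3 -m pendant '5 0 0 0.15 0;5.3 0 0 0 0;6 0 0 0 0;6.4 0 0 0 0;6.4 0 0 0 0;6.4 0 0 2 0;6.4 0 0 4 0;8.5 0 0 4 0;8.5 0 0 3 0;8.5 0 3 0 0'; python3 -m pendant '8.5 0 5 0 0;8.5 0 5 0 0;8.5 0 5 0 0; 8.5 -0.5 5 0 0;8.5 -0.5 5 0 0;8.5 -0.5 5 0 0;8.5 0 0 0 0'; python3 -c "
from h import *
snap('side','s48');snap('top','t48');snap('wrist','w48')
from fl import *
flask(158,190,190,245,'fy2')"
```

```text
t: 65.55
eef_pos: [0.5106, -0.1992, 0.1744]
ee_rot: [-0.092, 3.133, -0.006]
contact_force: [0.4, 0.2, -0.9]
grip_width: 0.0854
t: 66.25
eef_pos: [0.4921, 0.1079, 0.1704]
ee_rot: [0.103, -3.14, -0.001]
contact_force: [-0.2, -0.6, -0.8]
grip_width: 0.0849
[161 190] [189 244] ((505.55059814453125, 291.13153076171875), (142.36749267578125, 72.42745208740234), 2.127824544906616)
```

View pics/s48.png

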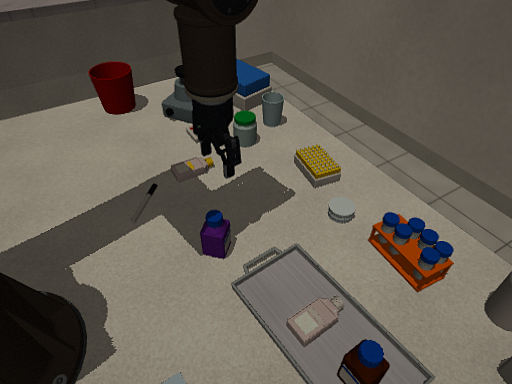

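View pics/t48.png

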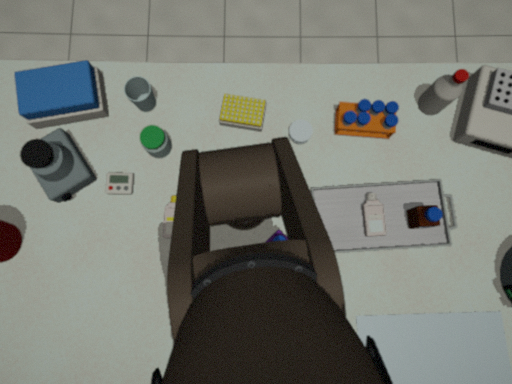

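View pics/w48.png

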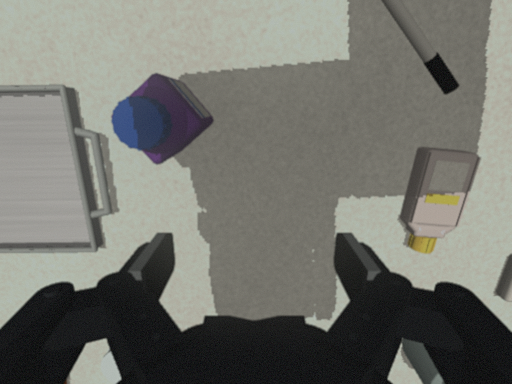

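```bash
python3 -c "
from h import *
s=snap('wrist')
P=[onz(s,*p,z) for p,z in (((420,148),.024),((478,153),.024),((422,243),.022),((402,222),.024),((461,222),.024))]
print(np.round(P,3));d=P[2]-(P[0]+P[1])/2;print(np.degrees(np.arctan2(d[1],d[0])),np.linalg.norm(d))
g=cv2.cvtColor(s['frame'],cv2.COLOR_RGB2BGR)[130:270,380:500];cv2.imwrite('pics/yy.png',cv2.resize(g,None,fx=4,fy=4))"
```

```text
[[0.452 0.261 0.024]
 [0.453 0.319 0.024]
 [0.554 0.289 0.022]
 [0.53  0.26  0.024]
 [0.526 0.323 0.024]]
-0.8432924296574422 0.10159740774232194
```

View pics/yy.png

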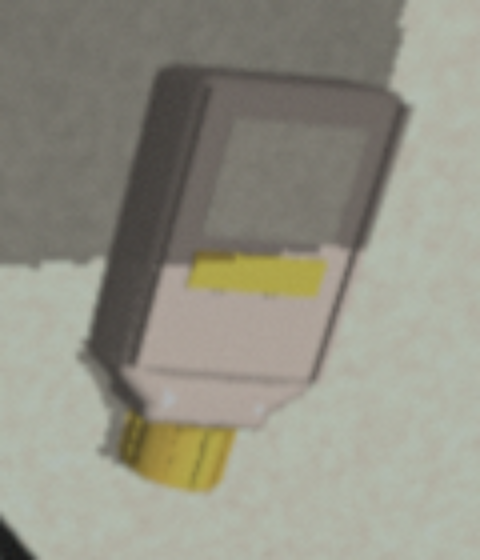

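```bash
python3 -c "
from h import *
s=snap('wrist')
P=[onz(s,*p,.024) for p in ((431,150),(479,155),(413.7,223),(459.5,225))]
print(np.round(P,3));d=(P[2]+P[3]-P[0]-P[1])/2;print(np.degrees(np.arctan2(d[1],d[0])),np.linalg.norm(d),(P[0]+P[1])/2)"
```

```text
[[0.453 0.272 0.024]
 [0.455 0.32  0.024]
 [0.531 0.272 0.024]
 [0.53  0.321 0.024]]
0.6528637287561224 0.0760594781965104 [0.45425355 0.29610794 0.024     ]
```

```bash
python3 -m pendant '8.5 0.5 4.8 0 -3.5;8.5 0.5 4.8 0 0;8.5 0.5 4.8 0 0;8.5 0.5 4.5 -2 0;8.5 0 0 -4 0;8.5 0 0 0 0'; python3 -c "
from h import *
s=snap('wrist','w49')"
```

```text
t: 67.15
eef_pos: [0.5111, 0.2906, 0.1064]
ee_rot: [-0.001, -3.136, 0.005]
contact_force: [-0.2, -1.0, 0.3]
grip_width: 0.0848
```

View pics/w49.png

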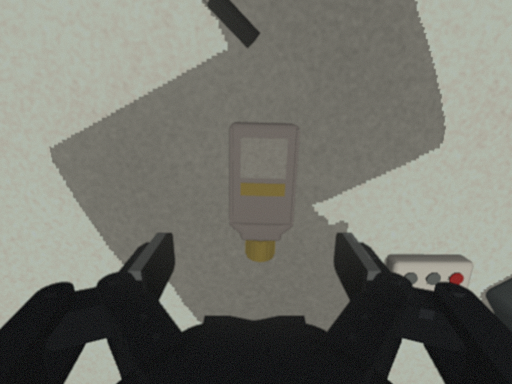

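```bash
python3 -m pendant '8.5 0 0.5 -4 0;8.5 0 0 -2.6 0;8.5 0 0 -0.7 0;8.5 0 0 0 0;5.0 0 0 0 0;5.0 0 0 0 0;5.0 0 0 0 0;5.0 0 0 0 0;5 0 0 0 0' 20; python3 -m pendant '5.0 0 0 2 0;5 0 0 3 0;5 0 0 4 0;5 0 0 4 0;5 0 0 2 3.7;5 0 0 0 0'; python3 -c "
from h import *
snap('wrist','w50')"
```

```text
t: 68.1
eef_pos: [0.514, 0.2972, 0.039]
ee_rot: [0.001, 3.14, 0.001]
contact_force: [-0.6, -3.0, 11.5]
grip_width: 0.0513
t: 68.7
eef_pos: [0.5147, 0.2978, 0.1915]
ee_rot: [-0.104, 3.134, 0.004]
contact_force: [0.0, 0.3, -2.2]
grip_width: 0.0515
```

View pics/w50.png

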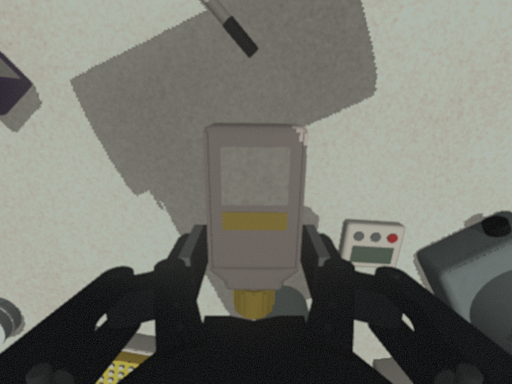

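```bash
python3 -m pendant '5 0 -4.2 0 0;5 0 -4.2 0 0;5 0 -4.2 0 0;5 0 -4.2 0 0;5 0 -4.2 0 0;5 0 -4.2 0 0;5 0 -4.2 0 0;5 0 -4.2 0 0;5 0 -4.2 0 0;5 -0.8 -4.2 0 0;5 0 0 0 0'; python3 -m pendant '5 0 0 -4 0;5 0 0 -4 0;5 0 0 -3 0;5 0 0 -2 0;5 0 0 -1 0;5 0 0 0 0'
```

```text
t: 69.85
eef_pos: [0.5037, -0.127, 0.1862]
ee_rot: [0.093, -3.139, 0.0]
contact_force: [-0.1, 1.1, -1.7]
grip_width: 0.0516
t: 70.45
eef_pos: [0.5039, -0.1225, 0.0459]
ee_rot: [0.1, -3.137, -0.002]
contact_force: [-1.0, -0.1, -1.2]
grip_width: 0.0515
```

```bash
python3 -m pendant '5 0 0 0.3 0;5 -0.5 0 0 0;5 -0.3 0 0 0;5 0 0 0 0'; python3 -m pendant '5 -0.3 0 0 0;5 -0.2 0 0 0;5 0 0 0 0';python3 -m pendant '5 -0.3 0 0 0;5 0 0 0 0'
```

```text
t: 70.85
eef_pos: [0.4967, -0.1231, 0.0511]
ee_rot: [-0.101, 3.139, -0.0]
contact_force: [0.4, -0.3, -0.8]
grip_width: 0.0514
t: 71.15
eef_pos: [0.4917, -0.123, 0.0504]
ee_rot: [0.101, -3.14, -0.0]
contact_force: [-0.1, -0.2, -0.6]
grip_width: 0.0511
t: 71.35
eef_pos: [0.4886, -0.123, 0.0503]
ee_rot: [0.101, -3.139, -0.0]
contact_force: [0.0, -0.9, -0.6]
grip_width: 0.0515
```

```bash
python3 -m pendant '5 -0.3 0 0 0;5 0 0 0 0';python3 -m pendant '5 -0.2 0 0.2 0;5 -0.25 0 0.4 0;5 0 0 0 0'; python3 -m pendant '5 -0.25 0 0.4 0;5 -0.25 0 0.4 0;5 0 0 0 0'
```

```text
t: 71.55
eef_pos: [0.4861, -0.1231, 0.0504]
ee_rot: [-0.101, 3.139, -0.0]
contact_force: [0.0, -0.0, -0.0]
grip_width: 0.0512
t: 71.85
eef_pos: [0.4823, -0.1233, 0.0569]
ee_rot: [-0.101, 3.138, -0.001]
contact_force: [4.9, 1.3, -1.1]
grip_width: 0.051
t: 72.15
eef_pos: [0.4768, -0.1232, 0.0648]
ee_rot: [-0.101, 3.139, -0.001]
contact_force: [4.4, -0.2, -0.3]
grip_width: 0.051
```

```bash
python3 -m pendant '5 -0.3 0 0.34 0;5 -0.3 0 0.32 0;5 0 0 0 0';python3 -m pendant '5 -0.33 0 0.28 0;5 -0.33 0 0.26 0;5 0 0 0 0'; python3 -m pendant '5 -0.35 0 0.22 0;5 -0.35 0 0.2 0;5 0 0 0 0';python3 -c "
from h import *
snap('wrist','w51')"
```

```text
t: 72.45
eef_pos: [0.4708, -0.1232, 0.0713]
ee_rot: [-0.101, 3.139, -0.001]
contact_force: [4.0, -1.4, -0.1]
grip_width: 0.0513
t: 72.75
eef_pos: [0.4643, -0.1233, 0.0766]
ee_rot: [-0.101, 3.139, -0.001]
contact_force: [4.5, -1.3, 1.3]
grip_width: 0.0509
t: 73.05
eef_pos: [0.4577, -0.1234, 0.0809]
ee_rot: [-0.101, 3.138, -0.001]
contact_force: [6.0, -2.4, 3.3]
grip_width: 0.0514
```

View pics/w51.png

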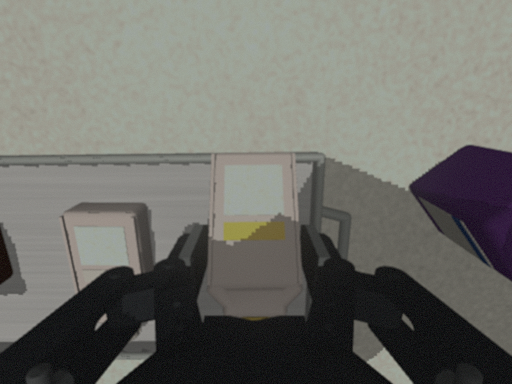

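```bash
python3 -m pendant '5 -0.37 0 0.18 0;5 -0.37 0 0.16 0;5 0 0 0 0';python3 -m pendant '5 -0.4 0 0.12 0;5 0 0 0 0';python3 -c "
from h import *
s=snap('wrist','w52')
g=cv2.imread('pics/w52.png')[140:330,190:320];cv2.imwrite('pics/w52c.png',cv2.resize(np.clip(g*1.3,0,255).astype(np.uint8),None,fx=3.1,fy=3.1,interpolation=cv2.INTER_CUBIC))"
```

```text
t: 73.4
eef_pos: [0.4507, -0.1236, 0.0844]
ee_rot: [-0.101, 3.138, -0.002]
contact_force: [5.9, -3.1, 5.0]
grip_width: 0.0517
t: 73.6
eef_pos: [0.4471, -0.1237, 0.0857]
ee_rot: [-0.101, 3.137, -0.002]
contact_force: [7.0, -1.9, 7.7]
grip_width: 0.0511
```

View pics/w52c.png

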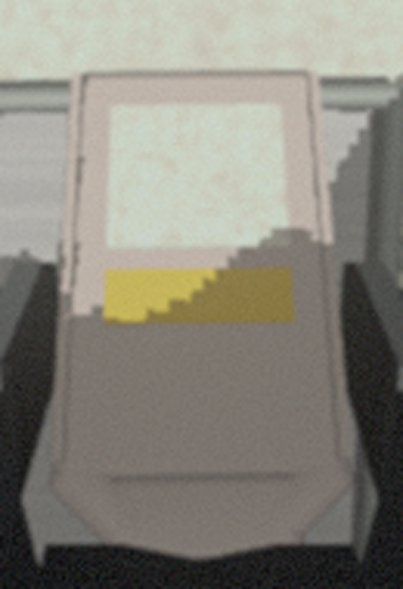

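```bash
python3 -c "
from pnp import *
for L in (.077,.08): topface([(214.2,163.5),(292.3,163.5),(304.5,295),(206.8,295)],L=L)"; python3 -m pendant '5 -0.3 0 0.08 0;5 0 0 0 0'; python3 -c "
from h import *
s=snap('wrist','w53')
g=cv2.imread('pics/w53.png')[140:330,190:320];cv2.imwrite('pics/w53c.png',cv2.resize(np.clip(g*1.3,0,255).astype(np.uint8),None,fx=3.1,fy=3.1,interpolation=cv2.INTER_CUBIC))"
```

```text
rear top edge-TCP mm [-37.  -3. -49.] psi 31.6 err [1.93406315]
rear top edge-TCP mm [-39.  -4. -39.] psi 17.0 err [3.60247848]
rear top edge-TCP mm [-35.  -3. -57.] psi 40.1 err [0.68509324]
rear top edge-TCP mm [-40.  -4. -33.] psi 8.5 err [4.63924783]
t: 73.95
eef_pos: [0.4442, -0.1238, 0.0866]
ee_rot: [-0.101, 3.137, -0.002]
contact_force: [8.0, -3.1, 8.8]
grip_width: 0.0512
```

View pics/w53c.png

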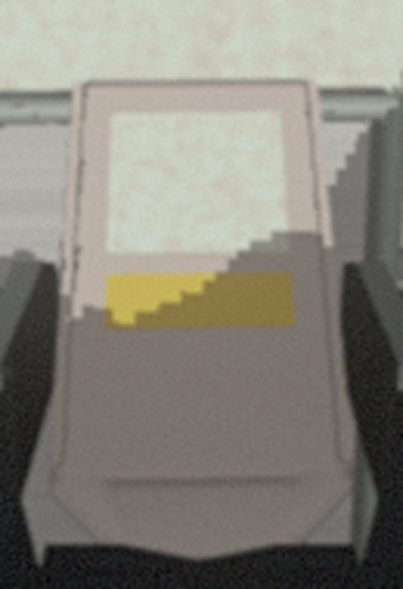

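```bash
python3 -m pendant '5 -0.3 0 0.05 0;5 -0.1 0 0 0;5 0 0 0 0'; python3 -c "
from h import *
s=snap('wrist','w54')
g=cv2.imread('pics/w54.png')[140:330,190:320];cv2.imwrite('pics/w54c.png',cv2.resize(np.clip(g*1.3,0,255).astype(np.uint8),None,fx=3.1,fy=3.1,interpolation=cv2.INTER_CUBIC))"
```

```text
t: 74.3
eef_pos: [0.4409, -0.124, 0.0873]
ee_rot: [-0.101, 3.135, -0.003]
contact_force: [8.2, -3.8, 13.6]
grip_width: 0.0509
```

View pics/w54c.png

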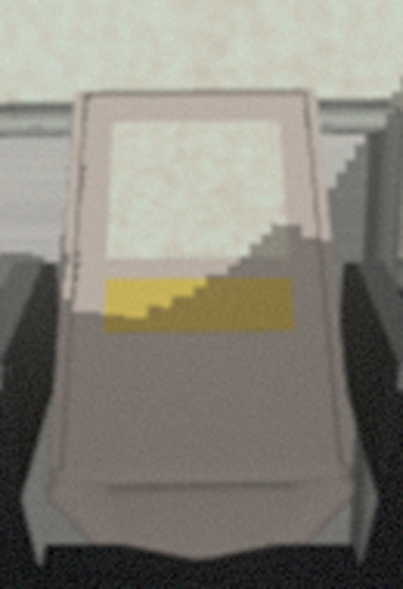

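```bash
python3 -c "
from pnp import *
for L in (.077,.08): topface([(215,169.4),(292.3,169.4),(304.5,297.4),(206.1,297.4)],L=L)"; python3 -m pendant '5 0 0 0 0;5 0 0 0 0;5 0 0 0 0;5 0 0 0 0;5 0 0 0 0;5 0 0 0 0;5 0 0 0 0;5 0 0 0 0;5 0 0 0 0;5 0 0 0 0;5 0 0 0 0;5 0 0 0 0';python3 -m pendant '5 0 0 0 0;5 0 0 0 0;5 0 0 0 0;5 0 0 0 0;5 0 0 0 0;5 0 0 0 0;5 0 0 0 0;5 0 0 0 0;5 0 0 0 0;5 0 0 0 0;5 0 0 0 0;5 0 0 0 0';python3 -m pendant '5 0 0 0 0;5 0 0 0 0;5 0 0 0 0;5 0 0 0 0;5 0 0 0 0;5 0 0 0 0'; bash v.sh s54 200 340 210 350
```

```text
rear top edge-TCP mm [-32.  -2. -55.] psi 38.6 err [1.11506166]
rear top edge-TCP mm [-37.  -3. -35.] psi 11.7 err [4.4465589]
rear top edge-TCP mm [-30.  -2. -61.] psi 45.7 err [0.26954066]
rear top edge-TCP mm [-38.  -3. -29.] psi 4.7 err [5.44359627]
t: 75.65
eef_pos: [0.441, -0.124, 0.0873]
ee_rot: [-0.101, 3.135, -0.003]
contact_force: [8.8, -2.7, 13.8]
grip_width: 0.0515
t: 76.85
eef_pos: [0.441, -0.124, 0.0873]
ee_rot: [-0.101, 3.135, -0.003]
contact_force: [9.5, -3.2, 13.1]
grip_width: 0.051
t: 77.45
eef_pos: [0.441, -0.124, 0.0873]
ee_rot: [-0.101, 3.135, -0.003]
contact_force: [7.7, -3.7, 14.0]
grip_width: 0.0511
```

View pics/s54c.png

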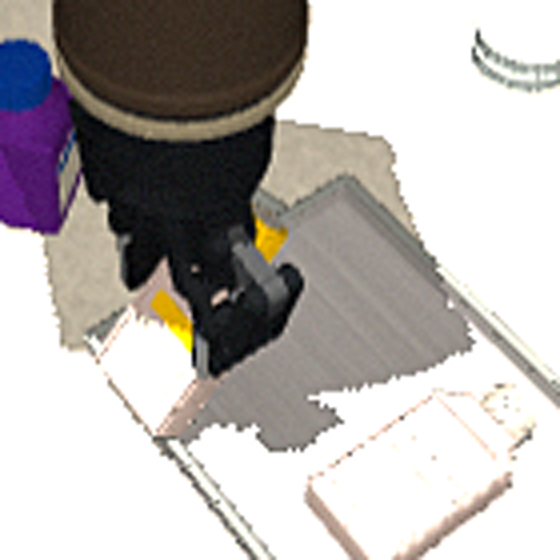

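```bash
python3 -c "
from h import *
s=snap('side');e=get_obs()['eef_pos']
def q(u,v,y):
    o,d=ray(s,u,v);return o+d*(y-o[1])/d[1]
M=q(241,296.6,-.129);C=q(276.6,259.1,-.121);v=C-M
print(M-e,C-e,np.linalg.norm(v),np.degrees(np.arctan2(v[2],v[0]))+np.degrees(np.arctan2(11,102)))
"
```

```text
[-0.03248441 -0.00499744 -0.04887708] [ 0.05087501  0.00300256 -0.00134966] 0.09628940121111429 35.844817549407324
```

Run:
```python
import cv2,numpy as np
f=cv2.imread('pics/s54.png')[250:315,225:305];cv2.imwrite('pics/s54d.png',cv2.resize(f,None,fx=9,fy=9,interpolation=cv2.INTER_CUBIC))
```

```text
(no output)
```

View pics/s54d.png

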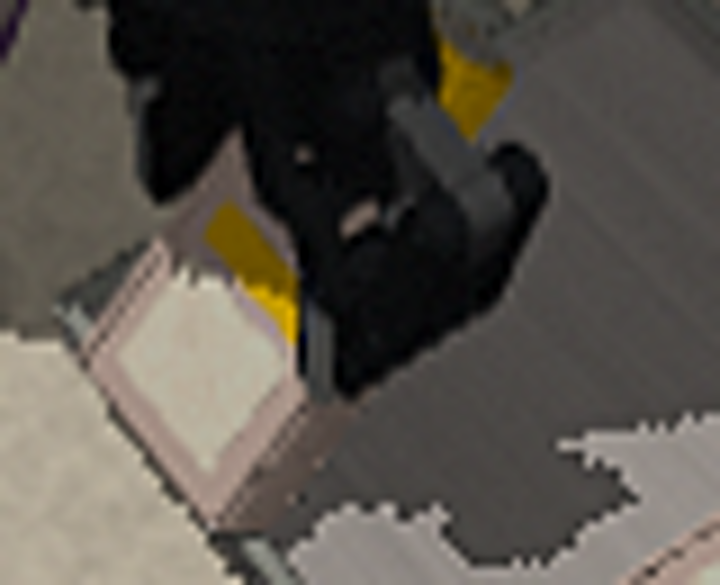

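```bash
cat > psi.py <<'E'
from h import *
def psi(s,p,q,yaw):
    n=np.cross(ray(s,*p)[1],ray(s,*q)[1])
    return round(float(np.degrees(np.arctan(-(n[0]*np.cos(yaw)+n[1]*np.sin(yaw))/n[2]))),1)
E
python3 -c "
from psi import *
s=snap('side')
Y=lambda a,b:(225+a/9-.45,250+b/9-.45)
W=lambda a,b:(255+a/7-.43,280+b/6.5-.43)
for yaw in (.055,.07):
  print('Y',[psi(s,Y(*a),Y(*b),yaw) for a,b in (((90,350),(235,130)),((93,352),(160,240)),((215,518),(305,383)),((470,140),(513,68)))])
  print('W',[psi(s,W(*a),W(*b),yaw) for a,b in (((90,338),(238,145)),((90,338),(180,232)),((213,486),(303,378)))])
"
```

```text
Y [52.7, 56.7, 54.1, 59.3]
W [53.7, 47.4, 51.5]
Y [51.8, 56.0, 53.1, 58.6]
W [52.5, 46.0, 49.8]
```

Run:
```python
import cv2,numpy as np
f=cv2.imread('pics/s48.png')[285:350,275:355];cv2.imwrite('pics/s48d.png',cv2.resize(f,None,fx=9,fy=9,interpolation=cv2.INTER_CUBIC))
```

```text
(no output)
```

View pics/s48d.png

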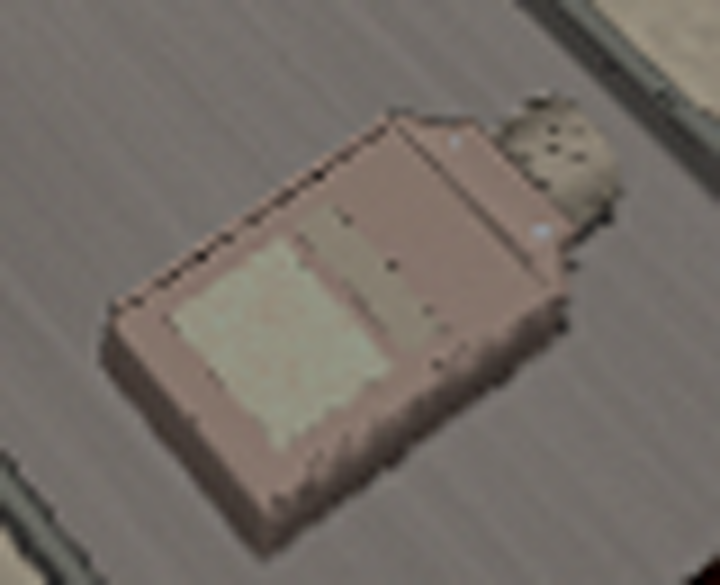

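```bash
python3 -c "
from psi import *
s=snap('side')
Y=lambda a,b:(275+a/9-.45,285+b/9-.45)
for yaw in (.055,.07):
  print([psi(s,Y(*a),Y(*b),yaw) for a,b in (((115,305),(390,115)),((275,500),(560,290)),((265,555),(565,320)))])
P=[onz(s,*Y(*p),z) for p,z in (((115,305),.028),((390,115),.028),((275,500),.028),((560,290),.028),((540,275),.028),((265,555),.004),((615,190),.017))]
print(np.round(P,3).tolist())
print(np.linalg.norm(P[0]-P[1]),np.linalg.norm(P[2]-P[3]),np.linalg.norm(P[2]-P[0]))
"
```

```text
[0.3, -0.3, 4.2]
[-2.1, -3.3, 1.0]
[[0.461, -0.206, 0.028], [0.535, -0.201, 0.028], [0.464, -0.254, 0.028], [0.539, -0.25, 0.028], [0.538, -0.245, 0.028], [0.464, -0.254, 0.004], [0.57, -0.235, 0.017]]
0.07464976096349278 0.07588938147245991 0.048456559228068685
```

```bash
python3 -c "
from pnp import *
print('Y now');topface([(215,169.4),(292.3,169.4),(304.5,297.4),(206.1,297.4)],L=.0755,w=.0485)
print('Y prev');topface([(214.8,165.8),(292.6,165.8),(304.5,295.5),(206.8,295.5)],L=.0755,w=.0485)
print('W');topface([(214.2,166.7),(291.5,166.7),(304.2,293.5),(205.8,293.5)],L=.0755,w=.0485)
"
```

```text
Y now
rear top edge-TCP mm [-33.  -2. -50.] psi 47.4 err [0.26106868]
rear top edge-TCP mm [-41.  -3. -18.] psi 3.0 err [5.70817719]
Y prev
rear top edge-TCP mm [-35.  -3. -49.] psi 44.6 err [0.29560917]
rear top edge-TCP mm [-42.  -3. -20.] psi 4.7 err [5.23549216]
W
rear top edge-TCP mm [-34.  -3. -51.] psi 47.8 err [0.35355883]
rear top edge-TCP mm [-42.  -4. -17.] psi 1.2 err [5.96207308]
```

```bash
python3 -m pendant '5 1 0 0.5 0;5 2 0 0 0;5 1.5 0 0 0;5 0 0 -0.5 0;5 0 0 -0.4 0;5 0 0 -0.3 0;5 0 0 0 0';python3 -m pendant '5 0.2 0 -0.3 0;5 0.2 0 -0.3 0;5 0 0 0 0'; python3 -c "
from h import *
s=snap('wrist','w55')
g=cv2.imread('pics/w55.png')[140:330,190:320];cv2.imwrite('pics/w55c.png',cv2.resize(np.clip(g*1.3,0,255).astype(np.uint8),None,fx=3.1,fy=3.1,interpolation=cv2.INTER_CUBIC))"
```

```text
t: 78.5
eef_pos: [0.4823, -0.1228, 0.0788]
ee_rot: [0.1, -3.138, -0.001]
contact_force: [-0.1, -0.5, -0.7]
grip_width: 0.0511
t: 78.8
eef_pos: [0.4886, -0.1233, 0.0736]
ee_rot: [-0.101, 3.138, -0.001]
contact_force: [1.8, -0.2, 5.6]
grip_width: 0.0511
```

View pics/w55c.png

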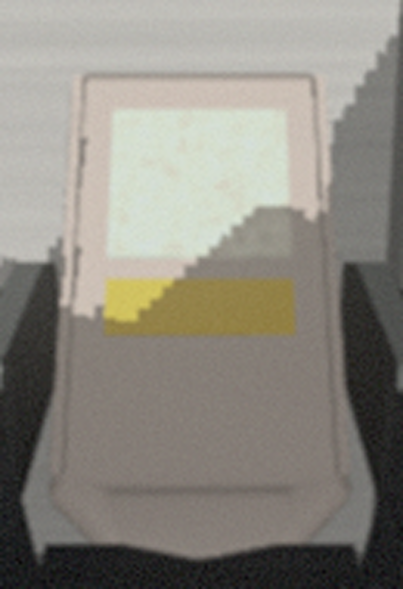

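```bash
python3 -c "
from pnp import *
topface([(215,163.9),(293.7,163.9),(303,298),(206.1,298)],L=.0755,w=.0485)"; python3 -m pendant '5 0 0 0 0;5 0 0 0 0;5 0 0 0 0;5 0 0 0 0;5 0 0 0 0;5 0 0 0 0;5 0 0 0 0;5 0 0 0 0;5 0 0 0 0;5 0 0 0 0;5 0 0 0 0;5 0 0 0 0';python3 -m pendant '5 0 0 0 0;5 0 0 0 0;5 0 0 0 0;5 0 0 0 0;5 0 0 0 0;5 0 0 0 0;5 0 0 0 0;5 0 0 0 0;5 0 0 0 0;5 0 0 0 0;5 0 0 0 0;5 0 0 0 0'
```

```text
rear top edge-TCP mm [-37.  -2. -45.] psi 38.3 err [0.41646704]
rear top edge-TCP mm [-42.  -3. -25.] psi 11.0 err [4.01815822]
t: 80.1
eef_pos: [0.4883, -0.1233, 0.0738]
ee_rot: [-0.101, 3.138, -0.001]
contact_force: [2.7, 0.1, 6.0]
grip_width: 0.0511
t: 81.3
eef_pos: [0.4884, -0.1233, 0.0739]
ee_rot: [-0.101, 3.138, -0.001]
contact_force: [2.1, -0.3, 5.2]
grip_width: 0.0509
```

```bash
python3 -m pendant '5 0.2 0 -0.3 0;5 0.2 0 -0.3 0;5 0.2 0 -0.3 0;5 0.2 0 -0.3 0;5 0 0 0 0'; python3 -m pendant '5 0.15 0 -0.3 0;5 0.1 0 -0.3 0;5 0.1 0 -0.3 0;5 0.1 0 -0.3 0;5 0 0 0 0'; python3 -m pendant '5 0.1 0 -0.2 0;5 0 0 -0.2 0;5 0 0 0 0'; python3 -m pendant '5 0 0 -0.2 0;5 0 0 0 0'
```

```text
t: 81.8
eef_pos: [0.4977, -0.1235, 0.062]
ee_rot: [-0.1, 3.136, -0.002]
contact_force: [6.5, 1.0, 9.6]
grip_width: 0.0512
t: 82.3
eef_pos: [0.5019, -0.1235, 0.0499]
ee_rot: [-0.101, 3.137, -0.002]
contact_force: [5.8, -0.4, 6.9]
grip_width: 0.051
t: 82.6
eef_pos: [0.5026, -0.1235, 0.0459]
ee_rot: [-0.101, 3.137, -0.001]
contact_force: [4.7, -0.4, 5.8]
grip_width: 0.051
t: 82.8
eef_pos: [0.5027, -0.1235, 0.044]
ee_rot: [-0.101, 3.137, -0.002]
contact_force: [3.2, -0.6, 7.6]
grip_width: 0.0511
```

```bash
python3 -m pendant '5 0 0 -0.2 0;5 0 0 0 0'; python3 -m pendant '5 0 0 -0.2 0;5 0 0 0 0'
```

```text
t: 83.0
eef_pos: [0.5028, -0.1235, 0.0421]
ee_rot: [-0.101, 3.137, -0.002]
contact_force: [4.4, -0.3, 7.3]
grip_width: 0.051
t: 83.2
eef_pos: [0.503, -0.1236, 0.0407]
ee_rot: [-0.101, 3.136, -0.002]
contact_force: [2.4, 1.9, 21.9]
grip_width: 0.0512
```

```bash
python3 -m pendant '5 0 0 0.15 0;5.3 0 0 0 0;6 0 0 0 0;6.4 0 0 0 0;6.4 0 0 0 0;6.4 0 0 2 0;6.4 0 0 4 0;8.5 0 0 4 0;8.5 0 0 4 0;8.5 0 3 0 0'; python3 -m pendant '8.5 0 5 0 0;8.5 0 5 0 0;8.5 0 5 0 0; 8.5 0 5 0 0;8.5 0 5 0 0;8.5 0 5 0 0;8.5 0 4 0 0;8.5 0 0 0 0'; python3 -c "
from h import *
snap('side','s60');snap('top','t60')"
```

```text
t: 84.2
eef_pos: [0.504, -0.0953, 0.1856]
ee_rot: [-0.097, 3.132, -0.004]
contact_force: [0.4, 0.4, -0.8]
grip_width: 0.0851
t: 85.0
eef_pos: [0.5009, 0.2514, 0.1809]
ee_rot: [-0.107, 3.139, 0.002]
contact_force: [1.1, -0.6, 0.4]
grip_width: 0.0851
```

View pics/s60.png

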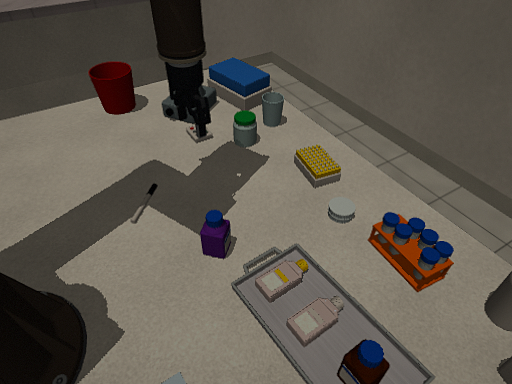

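View pics/t60.png

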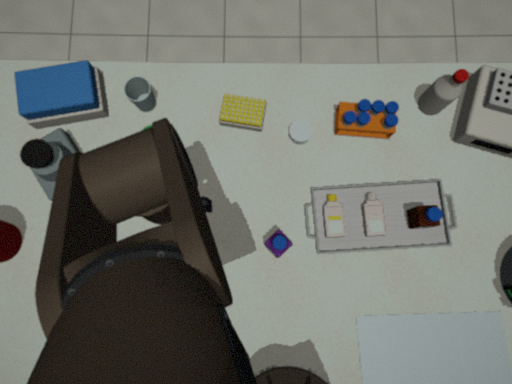

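```bash
python3 -c "
from psi import *
s=snap('top');c=np.array([.5158,-.2404]);th=.063;R=np.array([[np.cos(th),np.sin(th)],[-np.sin(th),np.cos(th)]])
for n,p,z in (('bottle cap',(433.5,213.5),.112),('yellow body',(334,219),.028),('white body',(374,217),.028)): 
    q=onz(s,*p,z)[:2];print(n,q,'tray',R@(q-c))
f=cv2.imread('pics/s60.png')
cv2.imwrite('pics/s60c.png',cv2.resize(f[250:384,230:400],None,fx=4.4,fy=4.4,interpolation=cv2.INTER_CUBIC))"
```

```text
bottle cap [ 0.50832195 -0.33902642] tray [-0.01367257 -0.09795995]
yellow body [ 0.50276087 -0.12216406] tray [-0.00556932  0.1188223 ]
white body [ 0.50888587 -0.22532448] tray [-0.00595128  0.01548092]
```

View pics/s60c.png

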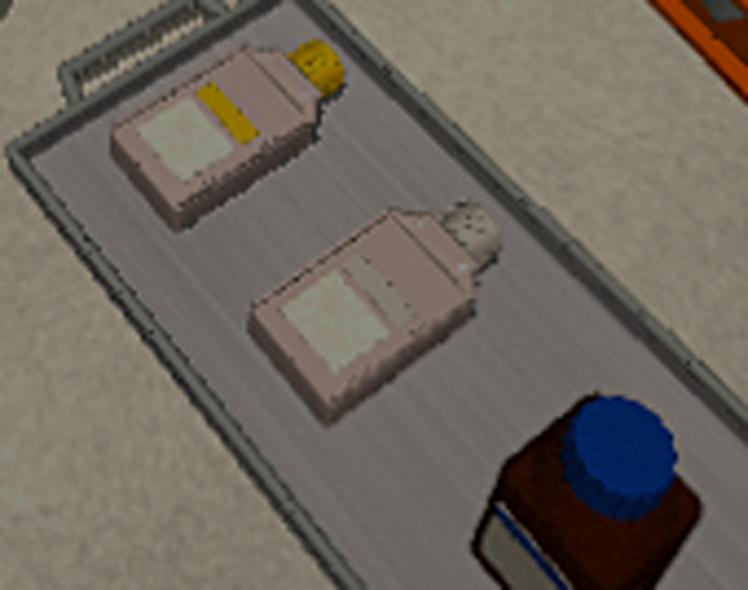

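```bash
python3 -c "
from workcell import hand_in
print(hand_in())"
```

```text
the job is handed in; nothing more can be done
None
```

I inverted the stock bottle and stood it upright on the tray. Then I tipped the white flask and then the yellow one neck up, and laid each flat on the tray. The red flask was not in the scene. I handed the job in at about 85 s of the 210 s allowed, and the hand-in gave no verdict.

The tool could not tilt, so I turned each piece in the grip by pressing it against the tray walls.

**Last checks:**
- **Bottle:** it stands by eye in the final pictures, at tray x −14 mm, y −98 mm. I did not measure its final angle.
- **Flasks:** both look flat in the last side picture and are released. White is at tray (−6, +15) mm and yellow at (−6, +119) mm.
- **Bystanders:** none of them was touched and the purple bottle stayed in place, but I did not measure any of their positions at the end. The yellow flask was still where I had first measured it when I picked it up.

**Where the measurements were loose:**
- **Bottle inversion:** the bottle was held about 9–20° short of fully inverted, depending on the measurement, for about 5 s. That is inside the 25° limit but not exactly upside down.
- **Flask tilts:** my estimates disagreed, ranging from about 36° to 55° or more for single edges. The most consistent ones gave about 48° for white, held over 3 s, and about 47° for yellow, held about 3 s. I then held yellow a second time at about 38–42°, for about 2.5 s, as a precaution.
- **Standing the bottle:** the wrist force briefly read 48 N. I could not tell whether any of that came from the gripper's body, which is limited to 40 N, so I backed off at once.

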